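# Load the bead tumbler and set its timer

### The arm

A 6-joint arm with a two-finger parallel gripper is mounted at the origin on the work surface. World frame = base frame: x ahead of the robot, y to its left, z up, the work surface at z = 0. Lengths are in m, angles in rad, forces in N, time in s.
With the tool pointing down it reaches from about 0.35 to 0.725 m from the base axis. Payload 4.3 kg.
Tool frame: the origin (TCP) lies between the finger pads; the fingertips stand tip_reach ahead of it and the grasp point (between the pads) is the TCP (tip_reach is the distance from the TCP to the fingertips, in m); z points along the fingers, x is the direction in which the jaws open and shut, and the axes are right-handed (so a half turn about z gives the same grasp; the last joint's range is limited). The gripper opens to 85 mm and grips with 20 to 120 N. Pads are 22 mm wide; open, the fingers measure 114 mm over their backs; the gripper's body (76 mm by 85 mm) begins 54 mm behind the grasp point. The pads swing forward as they close: fully open they stand 13 mm farther back than shut.
Start: joints at [-1.288, 0.377, 0.081, 1.274, 0, 1.46], TCP at [0.22, -0.531, 0.25] pointing down, gripper open.
Joint ranges: [-2.72, 2.72], [-0.84, 1.66], [-1.02, 1.22], [-1.77, 2.12], [-1.37, 1.28], [-3.14, 3.14]. Speed limits (rad/s): [2.57, 2.57, 3.14, 3.14, 3.14, 3.14].

### API

Orientations are given as a unit quaternion [w, x, y, z].
In Python, from plant import * gives the robot as it stands.
- The arm moves only by the tool carry_out, never from a script. Its argument "deltas" is a list of rows, each a list of 7 numbers: the shift along the tool's x, y, z as a fraction of full scale, then the turn, a rotation vector about the tool's x, y, z as a fraction of full scale, then the opening, from -1 (shut) to 1 (fully open), so that 0 is half open. A call has 1 to 10 rows; each row shifts and turns the commanded pose from where the row before left it, along the tool's axes as they then stand; what a row does not reach is not made up. Full scale, the value 1, is 20 mm for a shift and 8 degrees for a turn. A row lasts 1/8 s, in which the tool goes at most 62.5 mm and 10.7 degrees, less where a joint would pass 70% of its speed; a pose out of reach is approached as far as the arm can. A call with a number of a shift or a turn outside -1 to 1 is refused whole. A call with a gripper value outside its range is refused whole. The fingers move at their own pace and stop on an object; "newtons" is the grip in N (left out, the last holds). Time passes only in rows, so rows that do not move let the fingers close. It gives the time, the measured TCP pose, the force and the opening at its end, in the units of the state.
- get_state(): the state, without advancing time (a new reading comes with each control period).
- get_image(name): name is "scene" or "top" or "wrist"; returns a dict with "pixels" (420x560x3 uint8, red, green, blue), "z_map" (420x560 float32, m along the optical axis (not along the pixel's ray), 0 where there is no reading), "mtx" (3x3 intrinsics, pixels), "rvec" (rotation vector, rad) and "tvec" (3), from world to camera coordinates, as OpenCV has them. Camera axes: x right, y down, z forward; pixel columns grow to the right and rows downward; lengths in m; the calibration is good to about 2 mm. A picture is of the moment at which its call begins.
- hand_in(): hands the job in, once; it reports no verdict.
The state is a dict: "clock": time; "qpos": joint angles; "joint_velocities": joint speeds; "effort": joint torques, N m; "tcp_pos": TCP position; "tcp_rot": TCP orientation; "force": force on the tool from outside, world axes, zero at the start; "wrist_torque": the same for the moment, N m; "gripper_width": finger opening in m.
Only numpy, scipy, OpenCV 4.12 (cv2) and the standard library are available. Lean on these libraries where they do the work, as an engineer would, in place of code of your own. Each camera call takes 0.05 s, during which the arm holds its last target. There are 200 camera calls.

### The job

Get the bead tumbler going: tip all six beads out of the yellow cup into the red tumbling bowl and stand the empty cup back upright on the bench. Set the two digit wheels of the timer to 45 minutes (4 on the left, 5 on the right), and only when the beads are in and the time is set press the green START button fully and let it go. Leave the vases and the brush where they are.

Things in the scene. Friction and masses are not known exactly. Their poses are not given: they have to be found in the camera images.
- cup: yellow open tapered cup, no handle: 51 mm across at the foot, 60 at half height, 69 at the rim, 72 mm tall, wall 3 mm, about 80 g, loose, upright on the bench, holding the six beads (filled to about 45 mm). Origin: centre of the underside; z up through the mouth. The beads roll out freely once it is tipped a little past 90 degrees
- bead0_center (a point): centre of one of the six round bisque beads (three white, three terracotta), 22 mm across, 14 g, loose in the cup at the start
- bead1_center (a point): centre of one of the six round bisque beads (three white, three terracotta), 22 mm across, 14 g, loose in the cup at the start
- bead2_center (a point): centre of one of the six round bisque beads (three white, three terracotta), 22 mm across, 14 g, loose in the cup at the start
- bead3_center (a point): centre of one of the six round bisque beads (three white, three terracotta), 22 mm across, 14 g, loose in the cup at the start
- bead4_center (a point): centre of one of the six round bisque beads (three white, three terracotta), 22 mm across, 14 g, loose in the cup at the start
- bead5_center (a point): centre of one of the six round bisque beads (three white, three terracotta), 22 mm across, 14 g, loose in the cup at the start
- bowl_floor (a point): centre of the inside floor (78 mm above the bench) of the tumbler's red open bowl, fixed. z up. Inside radius 75 mm at the floor, 100 mm at the mouth; outside radius 105 mm; the rim stands 172 mm above the bench. In the middle of the bowl a red cone, foot radius 24 mm, with a steel wing nut on it, rises to 142 mm above the bench. The grey motor base below is no wider
- console: the tumbler's timer console, fixed: blue box 170 mm (x) by 220 mm (y), flat aluminium top 95 mm above the bench. Origin: centre of its underside; x points from the operator's (robot's) side to its back, y to the operator's left. On top: tens wheel (left), units wheel 44 mm to its right, and on the right the green START button with an amber lamp behind it
- tens (a joint): turn of the left digit wheel (tens), rad: digit shown x 0.6283 (0 to 5.655). Grows as the top of the wheel is rolled towards the operator (console -x). The wheel's axis lies along the console's y. A spring detent pulls it to the nearest digit; about 3 N at the ribs moves it over to the next. Stops at 0 and 9: it does not turn past them
- units (a joint): turn of the right digit wheel (units), rad: the same kind of wheel with the same meaning, digit shown x 0.6283. A wheel left between two digits clicks to the nearest by itself
- tens_top (a point): fixed point on top of the tens wheel, where the digit set is read between two red marks, 112 mm above the bench. Black wheel 26 mm wide, its axis 39 mm below this point. White numerals lie at radius 39 mm; ten grey ribs, 6 mm thick, radius 45 mm, stand half way between numerals (orange between 9 and 0): with a digit on top, ribs stand 18 degrees before and behind it
- units_top (a point): the same point on the units wheel, an identical wheel
- start (a joint): travel of the green START button, m: 0 up, 0.006 fully down, sprung; 5 N presses it fully down
- start_top (a point): centre of the top of the green START button, 30 mm across, 117 mm above the bench; pressed straight down
- grey_vase: bystander: dark grey carved bud vase, 130 mm tall, 72 mm across, loose. Origin: centre of its foot
- white_vase: bystander: white bisque bud vase, 120 mm tall, 74 mm across, loose. Origin: centre of its foot
- brush: bystander: brush, 170 mm long, lying on the bench behind the console, loose. Origin: middle of its underside
Things that resemble listed ones, but are neither listed nor needed, are in the scene too. Of the things that look like the cup, take the one that is nearest to the robot's base at the start.

How it is judged:
On the way, in this order (a step that is already met when the one before it is completed fails the run):
1. all six beads lie in the bowl and the wheels show 4 and 5 (horizontal distance between each of bead0_center, bead1_center, bead2_center, bead3_center, bead4_center, bead5_center and bowl_floor below 0.1 m and z of bead0_center in the frame of bowl_floor between 0 and 0.085 m and z of bead1_center in the frame of bowl_floor between 0 and 0.085 m and z of bead2_center in the frame of bowl_floor between 0 and 0.085 m and z of bead3_center in the frame of bowl_floor between 0 and 0.085 m and z of bead4_center in the frame of bowl_floor between 0 and 0.085 m and z of bead5_center in the frame of bowl_floor between 0 and 0.085 m and value of joint tens between 2.325 and 2.702 rad and value of joint units between 2.953 and 3.33 rad), for 0.3 s.
2. START is pressed down (value of joint start above 0.0045 m), for 0.05 s.
At the end, for the whole second after the job is handed in: All six beads are in the bowl below its rim, the wheels stand within 0.3 of a digit of 4 and 5, START has been pressed and is up again (within 1.5 mm), and the cup stands upright (within 0.1 rad) and still on the bench (all of step 1 and angle between cup's own z axis and vertical below 0.1 rad and height (world z) of cup between -0.008 and 0.008 m and linear speed of cup below 0.02 m/s and value of joint start below 0.0015 m); the robot touches nothing.
It fails at once if START is pressed while a bead is still missing from the bowl or the time is not yet 45 (value of joint start above 0.003 m and not ((horizontal distance between bead0_center and bowl_floor below 0.1 m and z of bead0_center in the frame of bowl_floor between 0 and 0.085 m) and (horizontal distance between bead1_center and bowl_floor below 0.1 m and z of bead1_center in the frame of bowl_floor between 0 and 0.085 m) and (horizontal distance between bead2_center and bowl_floor below 0.1 m and z of bead2_center in the frame of bowl_floor between 0 and 0.085 m) and (horizontal distance between bead3_center and bowl_floor below 0.1 m and z of bead3_center in the frame of bowl_floor between 0 and 0.085 m) and (horizontal distance between bead4_center and bowl_floor below 0.1 m and z of bead4_center in the frame of bowl_floor between 0 and 0.085 m) and (horizontal distance between bead5_center and bowl_floor below 0.1 m and z of bead5_center in the frame of bowl_floor between 0 and 0.085 m) and value of joint tens between 2.325 and 2.702 rad and value of joint units between 2.953 and 3.33 rad)).
It fails at once if a vase or the brush is pushed aside or knocked over (distance of any of grey_vase, white_vase, brush from where it was at the start of the episode above 0.03 m or angle between any of grey_vase, white_vase's own z axis and vertical above 0.35 rad).
It also fails if it takes over 72 s, if anything falls off the work surface, if the arm or the gripper's body presses on something with over 40 N, if the wrist force passes 120 N, or if a joint passes its speed limit or range.

## Working session

There is one attempt and no reset: what is moved stays moved. The work goes in short steps, Python scripts to look and compute and a tool call to move; the robot and the scene stay as the last step left them, time stands still between calls to the robot, and variables do not carry over. Pictures are saved under pics/ and viewed, about 8 in all and at most 12, crops included, and the job is handed in when it is done.

Besides the shell and the picture viewer there is one more tool, called after ">>>" as name(argument=value, ...), one argument or row to a line, values as JSON. carry_out: Moves the arm, as the interface text tells. Shift numbers are shares of 20 mm and turn numbers shares of 8 degrees, none past 1 either way. Its arguments: {"type":"object","properties":{"deltas":{"type":"array","items":{"type":"array","items":{"type":"number","minimum":-1,"maximum":1}}},"newtons":{"type":"number"}},"required":["deltas"]}

```bash
mkdir -p pics; cat > h.py <<'E'
from plant import *
import numpy as np, cv2
from scipy.spatial.transform import Rotation as R
def snap(n,f=None):
    im=get_image(n)
    if f: cv2.imwrite('pics/'+f,cv2.cvtColor(im['pixels'],cv2.COLOR_RGB2BGR))
    return im
def cloud(im):
    z=im['z_map']; K=im['mtx']; v,u=np.mgrid[:z.shape[0],:z.shape[1]]
    p=np.stack([(u-K[0,2])/K[0,0]*z,(v-K[1,2])/K[1,1]*z,z],-1)
    Rm=cv2.Rodrigues(np.array(im['rvec'],float))[0]
    return (p-np.array(im['tvec']).reshape(3))@Rm
E
python3 - <<'E'
from h import *
a=snap('top','top.png');b=snap('scene','scene.png')
np.savez('im0.npz',ap=a['pixels'],ac=cloud(a),bp=b['pixels'],bc=cloud(b))
s=get_state();print(s); print(a['mtx'],a['rvec'],a['tvec'],b['rvec'],b['tvec'])
cv2.imwrite('pics/both.png',np.hstack([cv2.resize(cv2.imread('pics/top.png'),(400,300)),cv2.resize(cv2.imread('pics/scene.png'),(400,300))]))
E
```

```text
{'clock': 0.1, 'qpos': array([-1.28831045e+00,  3.77952485e-01,  7.97865005e-02,  1.27440104e+00,
       -3.35349496e-06,  1.46049091e+00]), 'joint_velocities': array([ 0.00028121, -0.0027383 ,  0.0047167 ,  0.00115993, -0.00140726,
        0.00046584]), 'effort': array([ 1.22352158e-03, -4.64692640e+01,  2.70582658e+01,  1.20051546e-02,
       -1.55107828e-04,  4.33150987e-06]), 'tcp_pos': array([ 0.21994175, -0.53068594,  0.24948616]), 'tcp_rot': array([-5.68606140e-04,  8.31494899e-01, -5.55531681e-01, -6.78626868e-04]), 'force': array([ 0.12001144, -0.22184863, -0.76100274]), 'wrist_torque': array([-0.02979125, -0.01458144, -0.01464752]), 'gripper_width': 0.08554520326420886}
[[431.86200186   0.         273.07192116]
 [  0.         431.86200186 210.37639041]
 [  0.           0.           1.        ]] [ 2.22946347 -2.16407533  0.07110469] [-0.09730785  0.59532432  1.25417429] [ 2.2249942   0.9437625  -0.38787692] [-0.36240143 -0.27034578  1.3692673 ]
```

View pics/top.png

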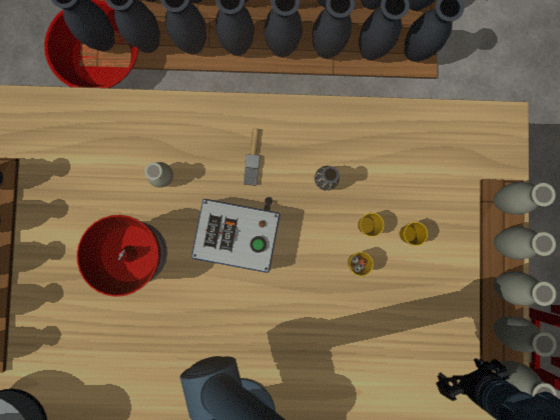

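View pics/scene.png

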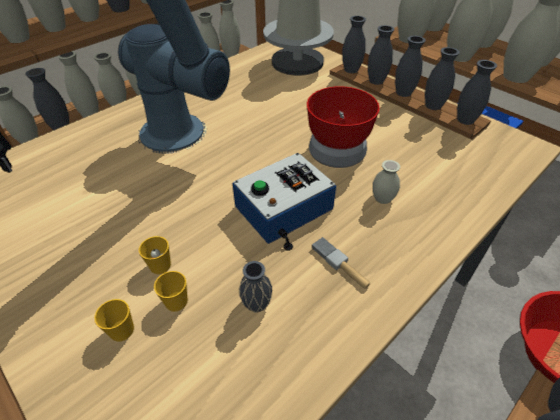

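The top view shows the bead-filled cup at (360,263), with empty cups at (371,224) and (414,233). The bowl is at (118,255) and the console at (237,235), with the wheels at (213,231) and (230,234) and START at (259,243). The scene view agrees. Next I'll measure all of these.

```bash
python3 - <<'E'
from h import *
d=np.load('im0.npz')
for n in 'ab':
    p,c=d[n+'p'],d[n+'c']; hsv=cv2.cvtColor(p,cv2.COLOR_RGB2HSV)
    X=c
    def rep(name,m,zlo,zhi,fit=False):
        m=m&(X[...,2]>zlo)&(X[...,2]<zhi)&(np.abs(X[...,1])<.6)&(X[...,0]<.95)&(X[...,0]>.2)
        k,l,st,ce=cv2.connectedComponentsWithStats(m.astype(np.uint8))
        for i in range(1,k):
            if st[i,4]<15: continue
            q=X[l==i]
            (cx,cy),r=cv2.minEnclosingCircle(q[:,:2].astype(np.float32))
            print(n,name,ce[i].round(),st[i,4],'mean',q.mean(0).round(4),'circ',round(cx,4),round(cy,4),round(r,4),'zmax',np.percentile(q[:,2],95).round(4))
    H,S,V=hsv[...,0],hsv[...,1],hsv[...,2]
    rep('yellowrim',(H>18)&(H<32)&(S>180),.06,.09)
    rep('red rim',((H<6)|(H>174))&(S>150),.155,.19)
    rep('green',(H>45)&(H<80)&(S>120),.08,.14)
    rep('top',np.ones_like(H,bool),.09,.101)
    rep('vase',np.ones_like(H,bool),.106,.14)
    m=(np.ones_like(H,bool))&(X[...,2]>.088)&(X[...,2]<.1)&(np.abs(X[...,1]-.03)<.2)&(X[...,0]<.75)
    q=X[m&(S<70)]; print('console rect',cv2.minAreaRect(q[:,:2].astype(np.float32)))
p=cv2.imread('pics/top.png')[190:280,185:290]; s=cv2.imread('pics/scene.png')[145:240,225:345]
cv2.imwrite('pics/crop.png',np.hstack([cv2.resize(p,(400,400),interpolation=3),cv2.resize(s,(400,400),interpolation=3)]))
E
```

```text
a yellowrim [373. 224.] 100 mean [ 0.5656 -0.3627  0.0685] circ 0.5643 -0.3575 0.0336 zmax 0.0743
a yellowrim [417. 232.] 113 mean [ 0.5461 -0.4868  0.0682] circ 0.5412 -0.4826 0.0342 zmax 0.0746
a yellowrim [363. 264.] 90 mean [ 0.4526 -0.336   0.068 ] circ 0.4528 -0.3296 0.0332 zmax 0.0735
a red rim [108. 255.] 782 mean [0.4615 0.3419 0.1681] circ 0.4618 0.3167 0.1053 zmax 0.1751
a green [258. 244.] 79 mean [ 0.4996 -0.0401  0.1169] circ 0.4996 -0.0405 0.0139 zmax 0.1204
a top [161. 174.] 38 mean [0.6841 0.2342 0.0932] circ 0.6869 0.2423 0.022 zmax 0.097
a top [325. 180.] 70 mean [ 0.6836 -0.2214  0.0943] circ 0.6934 -0.2304 0.0273 zmax 0.0996
a top [236. 235.] 3839 mean [0.522  0.0211 0.0953] circ 0.5237 0.0213 0.133 zmax 0.0992
a top [114. 256.] 366 mean [0.4563 0.3533 0.0954] circ 0.4627 0.319 0.0898 zmax 0.1002
a top [131. 248.] 23 mean [0.478  0.3085 0.0951] circ 0.4758 0.3098 0.0142 zmax 0.1004
a top [133. 257.] 17 mean [0.4556 0.3004 0.0957] circ 0.4556 0.3019 0.0105 zmax 0.1004
a vase [153. 171.] 236 mean [0.6895 0.2489 0.1206] circ 0.6899 0.2492 0.0244 zmax 0.1244
a vase [
[... 1972 characters left out ...]
circ 0.4788 0.2915 0.0943 zmax 0.1382
b vase [390. 166.] 194 mean [0.6899 0.2428 0.1186] circ 0.6878 0.2453 0.0244 zmax 0.1217
b vase [304. 170.] 113 mean [0.5356 0.0789 0.1116] circ 0.5338 0.08 0.0222 zmax 0.1173
b vase [289. 175.] 132 mean [0.5248 0.0364 0.1113] circ 0.5249 0.0374 0.024 zmax 0.1167
b vase [259. 186.] 145 mean [ 0.5026 -0.0479  0.1124] circ 0.4999 -0.0468 0.022 zmax 0.1183
b vase [272. 199.] 17 mean [ 0.5561 -0.0537  0.1076] circ 0.5566 -0.0544 0.0074 zmax 0.109
b vase [253. 272.] 399 mean [ 0.6952 -0.2361  0.1275] circ 0.6934 -0.2339 0.0234 zmax 0.1319
console rect ((-0.11874788999557495, 0.03018440306186676), (1.656466007232666, 0.39868393540382385), 0.015978509560227394)
```

View pics/crop.png

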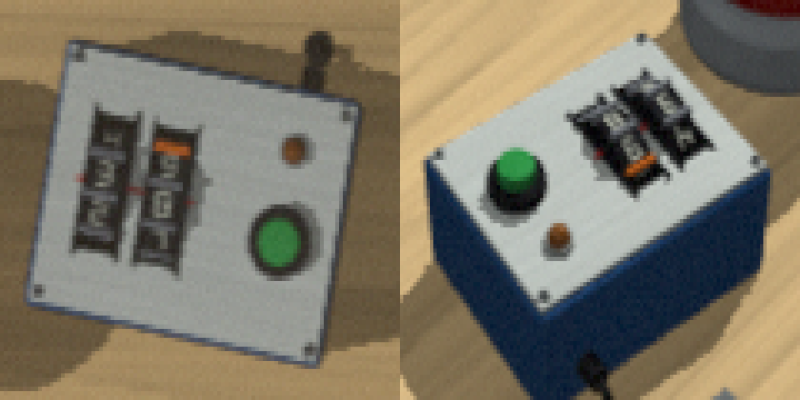

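The crop shows the tens wheel at 3, with 2 in front, and the units wheel at 8, with 9 and the orange rib behind. So tens needs one step towards the operator and units three steps away from it. I'll write a motion-planning helper next.

```bash
cat >> h.py <<'E'
from scipy.linalg import expm,logm
def tf(p,Rm):
    T=np.eye(4);T[:3,:3]=Rm;T[:3,3]=p;return T
def cur():
    s=get_state();q=s['tcp_rot'];return tf(s['tcp_pos'],R.from_quat([q[1],q[2],q[3],q[0]]).as_matrix())
def toolR(z,x):
    z=np.array(z,float);z/=np.linalg.norm(z);x=np.array(x,float);x-=z*(x@z);x/=np.linalg.norm(x)
    return np.stack([x,np.cross(z,x),z],1)
def aim(az,el,rollx=None):
    a,e=np.radians([az,el]);return [np.cos(a)*np.cos(e),np.sin(a)*np.cos(e),np.sin(e)]
def plan(T0,T1,sep=False):
    """per-row numbers and number of rows (screw, or turn-then-shift when sep)"""
    rel=np.linalg.inv(T0)@T1
    rv=R.from_matrix(rel[:3,:3]).as_rotvec()
    n=int(np.ceil(max(np.linalg.norm(rel[:3,3])/.0195,np.degrees(np.linalg.norm(rv))/7.8,1)))
    E=expm(np.real(logm(rel))/n)
    print('rows',n,np.r_[E[:3,3]/.02,np.degrees(R.from_matrix(E[:3,:3]).as_rotvec())/8].round(4).tolist())
def log():
    s=get_state(); print('t',round(s['clock'],2),'q',s['qpos'].round(3),'p',s['tcp_pos'].round(4),'F',s['force'].round(1),'w',round(s['gripper_width'],4)); T=cur(); print('x',T[:3,0].round(3),'z',T[:3,2].round(3)); return T
E
python3 - <<'E'
import plant; print([n for n in dir(plant) if not n.startswith('__')], getattr(plant,'tip_reach',None))
from h import *
d=np.load('im0.npz')
for n in 'ab':
    X=d[n+'c'];m=((X[...,2]>.09)&(X[...,2]<.1)&(abs(X[...,1]-.02)<.15)&(abs(X[...,0]-.52)<.13)).astype(np.uint8)
    k,l,st,_=cv2.connectedComponentsWithStats(m);i=1+st[1:,4].argmax()
    print(cv2.minAreaRect(X[l==i][:,:2].astype(np.float32)))
T=cur();az=-42
x=[np.sin(np.radians(az)),-np.cos(np.radians(az)),0]
# x sign: compare two
for s in (1,-1):
    Rg=toolR(aim(az,-35),np.array(x)*s)
    print(s,np.degrees(R.from_matrix(T[:3,:3].T@Rg).as_rotvec()).round(1))
    pre=np.array([.4525,-.332,.045])-np.array(aim(az,-35))*.13+[0,0,.06]
    plan(T,tf(pre,Rg))
im=snap('wrist','w0.png')
E
```

```text
['PlanningError', 'get_image', 'get_state', 'hand_in', 'tip_reach'] 0.019
((0.5222347378730774, 0.021618731319904327), (0.21745343506336212, 0.1671137809753418), 81.09203338623047)
((0.5221781134605408, 0.017041601240634918), (0.21682588756084442, 0.1683853268623352), 80.9259262084961)
1 [48.9 30.9 59.2]
rows 17 [-0.9234, -0.2783, 0.2756, 0.3598, 0.2275, 0.4355]
-1 [ -34.7   54.8 -105.2]
rows 17 [0.2138, -1.0741, -0.2325, -0.2548, 0.403, -0.7732]
```

>>> carry_out(
  deltas=[
    [0.2,-1,-0.22,-0.241,0.381,-0.73,1],
    [0.2,-1,-0.22,-0.241,0.381,-0.73,1],
    [0.2,-1,-0.22,-0.241,0.381,-0.73,1],
    [0.2,-1,-0.22,-0.241,0.381,-0.73,1],
    [0.2,-1,-0.22,-0.241,0.381,-0.73,1],
    [0.2,-1,-0.22,-0.241,0.381,-0.73,1],
    [0.2,-1,-0.22,-0.241,0.381,-0.73,1],
    [0.2,-1,-0.22,-0.241,0.381,-0.73,1],
    [0.2,-1,-0.22,-0.241,0.381,-0.73,1],
  ],
)

```text
clock: 1.27
tcp_pos: [0.3655, -0.4247, 0.261]
tcp_rot: [0.247, 0.956, -0.112, 0.11]
force: [-0.5, 0.4, -0.5]
gripper_width: 0.0852
```

```bash
python3 - <<'E'
from h import *
log()
E
```

```text
t 1.27 q [-0.867 -0.033 -0.552  0.541 -0.205  0.882] p [ 0.3655 -0.4247  0.261 ] F [-0.5  0.4 -0.5] w 0.0852
x [ 0.951 -0.159  0.265] z [ 0.155 -0.497 -0.854]
```

>>> carry_out(
  deltas=[
    [0.2,-1,-0.22,-0.241,0.381,-0.73,1],
    [0.2,-1,-0.22,-0.241,0.381,-0.73,1],
    [0.2,-1,-0.22,-0.241,0.381,-0.73,1],
    [0.2,-1,-0.22,-0.241,0.381,-0.73,1],
    [0.2,-1,-0.22,-0.241,0.381,-0.73,1],
    [0.2,-1,-0.22,-0.241,0.381,-0.73,1],
    [0.2,-1,-0.22,-0.241,0.381,-0.73,1],
    [0.2,-1,-0.22,-0.241,0.381,-0.73,1],
    [0.2,-1,-0.22,-0.241,0.381,-0.73,1],
  ],
)

```text
clock: 2.4
tcp_pos: [0.4198, -0.2847, 0.2598]
tcp_rot: [0.38, 0.833, 0.366, 0.163]
force: [0.5, -0.1, 0.2]
gripper_width: 0.0856
```

```bash
python3 - <<'E'
from h import *
T=log()
im=snap('wrist','w1.png');X=cloud(im);hsv=cv2.cvtColor(im['pixels'],cv2.COLOR_RGB2HSV)
m=(hsv[...,0]>18)&(hsv[...,0]<32)&(hsv[...,1]>170)&(X[...,2]>.067)&(X[...,2]<.08)&(im['z_map']>0)
k,l,st,ce=cv2.connectedComponentsWithStats(m.astype(np.uint8))
for i in range(1,k):
    if st[i,4]>60: q=X[l==i]; print(ce[i].round(),st[i,4],cv2.minEnclosingCircle(q[:,:2].astype(np.float32)),q[:,2].max())
E
```

```text
t 2.4 q [-0.698 -0.329 -1.02   0.028 -0.039  0.026] p [ 0.4198 -0.2847  0.2598] F [ 0.5 -0.1  0.2] w 0.0856
x [ 0.678  0.735 -0.006] z [ 0.551 -0.514 -0.658]
[268.  42.] 1616 ((0.4496779143810272, -0.33212077617645264), 0.03522849828004837) 0.0730070038492519
[330. 127.] 799 ((0.5616862177848816, -0.35985785722732544), 0.035119060426950455) 0.0721618800934807
[229. 162.] 534 ((0.5390765070915222, -0.4843103885650635), 0.034966953098773956) 0.07194394228230414
```

View pics/w1.png

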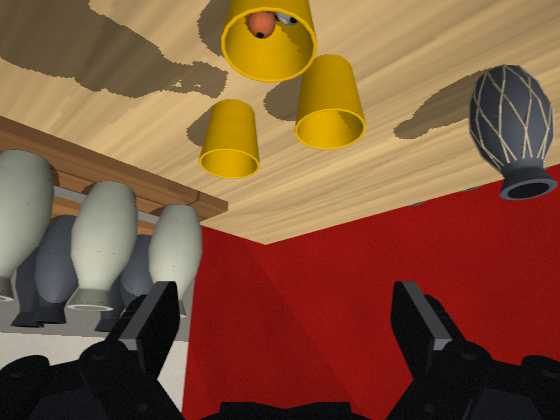

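The wrist view is upside down, so the camera sits under the gripper. The bead cup is at (268,42). I'll check how much clearance the camera needs and plan a descent from above the cup.

```bash
python3 - <<'E'
from h import *
im=get_image('wrist');Rm=cv2.Rodrigues(np.array(im['rvec'],float))[0];c=-Rm.T@np.array(im['tvec']).reshape(3)
T=cur();print('cam in tool',(T[:3,:3].T@(c-T[:3,3])).round(3), 'cam z in tool',(T[:3,:3].T@Rm[2]).round(3))
az=-44
for s in(1,-1):
  Rg=toolR(aim(az,-38),np.array([np.sin(np.radians(az)),-np.cos(np.radians(az)),0])*s)
  plan(T,tf([.4515,-.332,.18],Rg))
E
```

```text
cam in tool [-0.001 -0.084 -0.124] cam z in tool [0.005 0.321 0.947]
rows 23 [0.0877, -0.0401, 0.2056, 0.0056, -0.026, -0.9732]
rows 6 [-0.0971, -0.2217, 0.7826, -0.0637, -0.0137, 0.0181]
```

>>> carry_out(
  deltas=[
    [-0.1,-0.22,0.78,-0.064,-0.014,0.018,1],
    [-0.1,-0.22,0.78,-0.064,-0.014,0.018,1],
    [-0.1,-0.22,0.78,-0.064,-0.014,0.018,1],
    [-0.1,-0.22,0.78,-0.064,-0.014,0.018,1],
    [-0.1,-0.22,0.78,-0.064,-0.014,0.018,1],
    [-0.1,-0.22,0.78,-0.064,-0.014,0.018,1],
    [0,0,0,0,0,0,1],
  ],
)

```text
clock: 3.38
tcp_pos: [0.4695, -0.3423, 0.2025]
tcp_rot: [0.387, 0.837, 0.353, 0.161]
force: [-0.6, -0.7, -0.1]
gripper_width: 0.0858
```

```bash
python3 - <<'E'
from h import *
T=log()
Rg=T[:3,:3]
plan(T,tf([.4515,-.332,.047],Rg))
im=snap('wrist','w2.png')
E
```

```text
t 3.38 q [-0.716 -0.049 -1.019 -0.262 -0.047  0.035] p [ 0.4695 -0.3423  0.2025] F [-0.6 -0.7 -0.1] w 0.0858
x [ 0.699  0.715 -0.004] z [ 0.542 -0.533 -0.649]
rows 9 [-0.0257, -0.7293, 0.4763, -0.0, 0.0, -0.0]
```

```bash
cat > kin.py <<'E'
import numpy as np
from scipy.optimize import least_squares
D=[([-1.288310,.377952,.079787,1.274401,0,1.46],[.21994,-.53069,.24949]),([-.867,-.033,-.552,.541,-.205,.882],[.3655,-.4247,.261]),([-.698,-.329,-1.02,.028,-.039,.026],[.4198,-.2847,.2598]),([-.716,-.049,-1.019,-.262,-.047,.035],[.4695,-.3423,.2025])]
def fk(P,q):
    r0,z0,ax,az,bx,bz,L,L5,d=P
    c,s=np.cos,np.sin
    def rot(x,z,t): return np.array([x*c(t)+z*s(t),-x*s(t)+z*c(t)])
    t1=q[1];t2=q[1]-q[2];t3=t2+q[3]
    w=np.array([r0,z0])+rot(ax,az,t1)+rot(bx,bz,t2)+rot(L5,0,t3)+rot(L*c(q[4]),0,t3)
    y=d+L*s(q[4])
    return np.array([w[0]*c(q[0])-y*s(q[0]),w[0]*s(q[0])+y*c(q[0]),w[1]])
P0=[0,.2,0,.35,.35,0,.2,.08,.06]
def fit(D):
    f=lambda P:np.r_[np.concatenate([(fk(P,q)-p) for q,p in D])/.001,(np.array(P)-P0)/.15]
    s=least_squares(f,P0);return s.x,s.fun[:-9]
if __name__=='__main__':
    P,r=fit(D);print(P.round(3),r.round(1))
    lo=np.array([-2.72,-.84,-1.02,-1.77,-1.37]);hi=np.array([2.72,1.66,1.22,2.12,1.28])
    def test(p,el,az=None):
        def g(q):
            e=(fk(P,q)-p)/.01
            t3=q[1]-q[2]+q[3]
            return np.r_[e,(t3+np.radians(el))*5,q[4]*.3]
        b=None
        for k in range(8):
            s=least_squares(g,np.random.default_rng(k).uniform(lo*.6,hi*.6),bounds=(lo,hi))
            if b is None or s.cost<b.cost:b=s
        print(p,el,'q',b.x.round(2),'err mm',((fk(P,b.x)-p)*1000).round(0),'el',np.degrees(-(b.x[1]-b.x[2]+b.x[3])).round(0))
    for el in(-35,-50,-60,-90): test(np.array([.4515,-.332,.047]),el)
    for z in(.3,.35):
        for el in(0,-15,-30,-45): test(np.array([.45,.30,z]),el)
E
python3 kin.py
```

```text
[0.001 0.259 0.001 0.496 0.383 0.073 0.292 0.136 0.063] [ 0.1 -0.1  0.  -0.1  0.2 -0.1  0.3  0.1  0.1 -0.2 -0.2 -0. ]
[ 0.4515 -0.332   0.047 ] -35 q [-0.25  0.9  -1.02 -1.31 -1.23] err mm [ 0. -0. -0.] el -35.0
[ 0.4515 -0.332   0.047 ] -50 q [-0.33  0.57 -1.02 -0.71 -0.91] err mm [ 0. -0.  0.] el -51.0
[ 0.4515 -0.332   0.047 ] -60 q [-0.75  0.25 -0.91 -0.12 -0.  ] err mm [ 0. -0. -0.] el -60.0
[ 0.4515 -0.332   0.047 ] -90 q [-0.75  0.49 -0.3   0.78  0.  ] err mm [-0.  0. -0.] el -90.0
[0.45 0.3  0.3 ] 0 q [ 0.59 -0.29 -1.02 -0.14 -0.23] err mm [2. 1. 3.] el -34.0
[0.45 0.3  0.3 ] -15 q [ 1.01  0.32 -1.02 -0.95 -1.37] err mm [2. 1. 1.] el -22.0
[0.45 0.3  0.3 ] -30 q [ 0.57 -0.3  -1.02 -0.12 -0.18] err mm [0. 0. 0.] el -34.0
[0.45 0.3  0.3 ] -45 q [ 0.47 -0.27 -0.81  0.24  0.  ] err mm [ 0.  0. -0.] el -45.0
[0.45 0.3  0.35] 0 q [ 1.01  0.26 -1.02 -1.06 -1.37] err mm [4. 3. 2.] el -12.0
[0.45 0.3  0.35] -15 q [ 1.01  0.23 -1.02 -0.99 -1.37] err mm [0. 0. 0.] el -15.0
[0.45 0.3  0.35] -30 q [ 0.47 -0.4  -0.99 -0.07 -0.  ] err mm [0. 0. 0.] el -30.0
[0.45 0.3  0.35] -45 q [ 0.47 -0.3  -0.7   0.39  0.  ] err mm [-0.  0.  0.] el -45.0
```

```bash
cat >> kin.py <<'E'
P,_=fit(D)
from scipy.spatial.transform import Rotation as R
LO=np.array([-2.72,-.84,-1.02,-1.77,-1.37,-3.14]);HI=np.array([2.72,1.66,1.22,2.12,1.28,3.14])
B=np.array([[0,0,1],[1,0,0],[0,1,0]],float)
def fkR(q):
    t=q[1]-q[2]+q[3]
    return (R.from_euler('z',q[0])*R.from_euler('y',t)*R.from_euler('z',q[4])*R.from_euler('x',q[5])).as_matrix()@B
def ik(p,Rm,seeds=6,q0=None):
    b=None
    f=lambda q:np.r_[(fk(P,q)-p)*20,(fkR(q)-Rm).ravel()]
    S=[q0] if q0 is not None else []
    S+=[np.r_[np.random.default_rng(k).uniform(LO*.5,HI*.5)] for k in range(seeds)]
    for s in S:
        r=least_squares(f,np.clip(s,LO+.05,HI-.05),bounds=(LO+.02,HI-.02))
        if b is None or r.cost<b.cost:b=r
        if b.cost<1e-6:break
    return b.x,b.cost
E
python3 - <<'E'
from kin import *
from h import toolR,aim
for q,p in D: print(fkR(q)[:,0].round(3),fkR(q)[:,2].round(3),end=' ')
print()
for el in(-35,-42):
  for az in range(-150,91,20):
    for s in(1,-1):
      x=s*np.array([-np.sin(np.radians(az)),np.cos(np.radians(az)),0])
      Rm=toolR(aim(az,el),x)
      q,c=ik(np.array([.4515,-.332,.045]),Rm)
      cam=(Rm@[0,-.084,-.124])[2]+.045
      if c<1e-5: print('G',el,az,s,q.round(2),'camz',cam.round(3))
for el in(-10,-25):
  for az in range(-180,180,20):
      q,c=ik(np.array([.45,.31,.26]),toolR(aim(az,el),[-np.sin(np.radians(az)),np.cos(np.radians(az)),0]),4)
      if c<1e-5: print('P',el,az,q.round(2))
E
```

```text
[ 0.383 -0.924 -0.002] [-0.     0.002 -1.   ] [ 0.951 -0.159  0.265] [ 0.155 -0.497 -0.854] [ 0.678  0.735 -0.006] [ 0.551 -0.513 -0.658] [ 0.699  0.715 -0.004] [ 0.542 -0.534 -0.65 ] 
G -35 -150 1 [-0.4   1.06  0.38  1.6  -0.71  2.49] camz 0.047
G -35 -150 -1 [-0.4   1.06  0.38  1.6  -0.71 -0.65] camz 0.185
G -35 -130 1 [-0.34  0.86 -0.01  1.16 -0.88  2.15] camz 0.047
G -35 -130 -1 [-0.34  0.86 -0.01  1.16 -0.88 -1.  ] camz 0.185
G -35 -110 1 [-0.31  0.65 -0.43  0.54 -0.96  1.63] camz 0.047
G -35 -110 -1 [-0.31  0.65 -0.43  0.54 -0.96 -1.51] camz 0.185
G -35 -90 1 [-0.34  0.51 -0.84 -0.22 -0.88  1.02] camz 0.047
G -35 -90 -1 [-0.34  0.51 -0.84 -0.22 -0.88 -2.12] camz 0.185
G -35 10 1 [-1.19  0.48 -0.86 -0.05  0.93 -1.23] camz 0.047
G -35 10 -1 [-1.19  0.48 -0.86 -0.05  0.93  1.91] camz 0.185
G -35 30 1 [-1.2   0.65 -0.46  0.68  0.94 -1.83] camz 0.047
G -35 30 -1 [-1.2   0.65 -0.46  0.68  0.94  1.31] camz 0.185
G -35 50 1 [-1.15  0.85 -0.07  1.21  0.83 -2.28] camz 0.047
G -35 50 -1 [-1.15  0.85 -0.07  1.21  0.83  0.86] camz 0.185
G -35 70 1 [-1.08  1.03  0.29  1.6   0.66 -2.57] camz 
[... 1060 characters left out ...]
 0.93  0.19  1.46  0.6  -2.48] camz 0.066
G -42 70 -1 [-1.05  0.93  0.19  1.46  0.6   0.67] camz 0.19
G -42 90 1 [-0.97  1.09  0.5   1.73  0.43 -2.71] camz 0.066
G -42 90 -1 [-0.97  1.09  0.5   1.73  0.43  0.43] camz 0.19
P -10 -60 [ 0.97  0.98  0.32  2.1  -1.09  2.79]
P -10 -40 [ 1.02  0.68 -0.14  1.45 -1.34  2.28]
P -10 -20 [ 1.01  0.29 -0.94 -0.52 -1.3   0.69]
P -10 120 [-0.    0.91  0.16  2.05  1.02 -2.85]
P -25 -60 [ 0.94  0.76  0.23  1.75 -0.98  2.38]
P -25 -40 [ 0.98  0.47 -0.22  1.11 -1.12  1.82]
P -25 -20 [ 0.96  0.15 -0.72  0.19 -1.07  1.01]
P -25 80 [-0.03  0.11 -0.74  0.43  1.11 -1.25]
P -25 100 [-0.03  0.44 -0.28  1.25  1.09 -2.02]
P -25 120 [ 0.03  0.71  0.11  1.76  0.92 -2.48]
```

```bash
cat >> kin.py <<'E'
from scipy.linalg import expm,logm
def check(T0,q0,T1,n=None,show=True):
    rel=np.linalg.inv(T0)@T1; rv=R.from_matrix(rel[:3,:3]).as_rotvec()
    lg=np.real(logm(rel))
    m=int(np.ceil(max(np.linalg.norm(lg[:3,3])/.0195,np.degrees(np.linalg.norm(rv))/7.8,1))); n=max(n or m,m)
    E=expm(lg/n);T=T0;q=np.array(q0);mx=0;ms=0;zs=[]
    for i in range(n):
        T=T@E;q2,c=ik(T[:3,3],T[:3,:3],0,q);mx=max(mx,c);ms=max(ms,np.abs(q2-q).max());q=q2;zs.append(T[2,3])
    if show: print('rows',n,np.r_[E[:3,3]/.02,np.degrees(R.from_matrix(E[:3,:3]).as_rotvec())/8].round(3).tolist(),'err %.1e step %.2f q'%(mx,ms),q.round(2),'zmin %.3f'%min(zs))
    return T,q
def pose(p,az,el,s,roll=0):
    from h import toolR,aim,tf
    Rm=toolR(aim(az,el),s*np.array([-np.sin(np.radians(az)),np.cos(np.radians(az)),0]))
    return tf(p,Rm@R.from_euler('z',roll,degrees=True).as_matrix())
E
python3 - <<'E'
from kin import *
from h import cur,get_state
T=cur();q=get_state()['qpos']
for s in(1,-1):
  for z in (.19,.24):
    Ta=pose([.4515,-.332,z],-105,-38,s)
    T1,q1=check(T,q,Ta)
  check(T1,q1,pose([.4515,-.332,.046],-105,-38,s))
E
```

```text
rows 8 [-0.088, -0.127, -0.026, -0.033, -0.733, 0.602] err 3.5e-05 step 0.23 q [-0.33  0.37 -0.4   0.7  -0.9   1.46] zmin 0.190
rows 8 [-0.092, 0.114, -0.224, -0.033, -0.733, 0.602] err 2.9e-18 step 0.23 q [-0.33  0.32 -0.33  0.83 -0.9   1.46] zmin 0.208
rows 10 [-0.0, -0.764, 0.597, -0.0, 0.0, -0.0] err 1.4e-19 step 0.05 q [-0.33  0.58 -0.54  0.36 -0.9   1.46] zmin 0.046
rows 19 [0.061, -0.054, 0.016, 0.387, -0.017, -0.854] err 1.3e-18 step 0.11 q [-0.33  0.37 -0.4   0.7  -0.9  -1.69] zmin 0.189
rows 19 [-0.036, -0.048, -0.111, 0.387, -0.017, -0.854] err 5.6e-19 step 0.12 q [-0.33  0.32 -0.33  0.83 -0.9  -1.69] zmin 0.204
rows 10 [-0.0, 0.764, 0.597, -0.0, -0.0, 0.0] err 1.4e-19 step 0.05 q [-0.33  0.58 -0.54  0.36 -0.9  -1.69] zmin 0.046
```

>>> carry_out(
  deltas=[
    [0.06,-0.054,0.016,0.387,-0.017,-0.854,1],
    [0.06,-0.054,0.016,0.387,-0.017,-0.854,1],
    [0.06,-0.054,0.016,0.387,-0.017,-0.854,1],
    [0.06,-0.054,0.016,0.387,-0.017,-0.854,1],
    [0.06,-0.054,0.016,0.387,-0.017,-0.854,1],
    [0.06,-0.054,0.016,0.387,-0.017,-0.854,1],
    [0.06,-0.054,0.016,0.387,-0.017,-0.854,1],
    [0.06,-0.054,0.016,0.387,-0.017,-0.854,1],
    [0.06,-0.054,0.016,0.387,-0.017,-0.854,1],
    [0.06,-0.054,0.016,0.387,-0.017,-0.854,1],
  ],
)

```text
clock: 4.68
tcp_pos: [0.4659, -0.3323, 0.1941]
tcp_rot: [0.191, 0.565, 0.781, -0.186]
force: [-0.1, -0.3, -0.3]
gripper_width: 0.0855
```

>>> carry_out(
  deltas=[
    [0.06,-0.054,0.016,0.387,-0.017,-0.854,1],
    [0.06,-0.054,0.016,0.387,-0.017,-0.854,1],
    [0.06,-0.054,0.016,0.387,-0.017,-0.854,1],
    [0.06,-0.054,0.016,0.387,-0.017,-0.854,1],
    [0.06,-0.054,0.016,0.387,-0.017,-0.854,1],
    [0.06,-0.054,0.016,0.387,-0.017,-0.854,1],
    [0.06,-0.054,0.016,0.387,-0.017,-0.854,1],
    [0.06,-0.054,0.016,0.387,-0.017,-0.854,1],
    [0.06,-0.054,0.016,0.387,-0.017,-0.854,1],
  ],
)

```text
clock: 5.8
tcp_pos: [0.4523, -0.3324, 0.1923]
tcp_rot: [-0.057, 0.116, 0.891, -0.436]
force: [-0.1, -0.5, -0.0]
gripper_width: 0.0851
```

```bash
python3 - <<'E'
from kin import *
from h import *
T=log();q=get_state()['qpos']
im=snap('wrist','w3.png');X=cloud(im);hsv=cv2.cvtColor(im['pixels'],cv2.COLOR_RGB2HSV)
m=(hsv[...,0]>18)&(hsv[...,0]<32)&(hsv[...,1]>170)&(X[...,2]>.067)&(X[...,2]<.08)&(im['z_map']>0)
k,l,st,ce=cv2.connectedComponentsWithStats(m.astype(np.uint8))
for i in range(1,k):
    if st[i,4]>60: w=X[l==i]; print(ce[i].round(),st[i,4],cv2.minEnclosingCircle(w[:,:2].astype(np.float32)),w[:,2].max())
check(T,q,pose([.4515,-.332,.046],-105,-38,-1))
E
```

```text
t 5.8 q [-0.333  0.371 -0.4    0.707 -0.907 -1.689] p [ 0.4523 -0.3324  0.1923] F [-0.1 -0.5 -0. ] w 0.0851
x [-0.966  0.257  0.   ] z [-0.203 -0.763 -0.613]
[134. 212.] 1104 ((0.5401871800422668, -0.4840858280658722), 0.03482496365904808) 0.072647526733177
[286. 352.] 1243 ((0.45090505480766296, -0.33159157633781433), 0.03423601761460304) 0.07280483631818713
[ 86. 339.] 431 ((0.5755285620689392, -0.38375309109687805), 0.020346710458397865) 0.07342749369636012
rows 8 [0.005, 0.722, 0.561, -0.003, 0.001, 0.001] err 2.5e-20 step 0.04 q [-0.33  0.58 -0.54  0.36 -0.9  -1.69] zmin 0.046
```

>>> carry_out(
  deltas=[
    [0,0.72,0.56,0,0,0,1],
    [0,0.72,0.56,0,0,0,1],
    [0,0.72,0.56,0,0,0,1],
    [0,0.72,0.56,0,0,0,1],
    [0,0.72,0.56,0,0,0,1],
    [0,0.72,0.56,0,0,0,1],
    [0,0.72,0.56,0,0,0,1],
    [0,0.72,0.56,0,0,0,1],
    [0,0,0,0,0,0,1],
  ],
)

```text
clock: 6.98
tcp_pos: [0.4516, -0.3321, 0.045]
tcp_rot: [-0.057, 0.118, 0.891, -0.435]
force: [0.3, 0.1, -0.0]
gripper_width: 0.0859
```

>>> carry_out(
  deltas=[
    [0,0,0,0,0,0,-1],
    [0,0,0,0,0,0,-1],
    [0,0,0,0,0,0,-1],
    [0,0,0,0,0,0,-1],
    [0,0,0,0,0,0,-1],
    [0,0,0,0,0,0,-1],
  ],
  newtons=35,
)

```text
clock: 7.72
tcp_pos: [0.4529, -0.3328, 0.0471]
tcp_rot: [-0.056, 0.118, 0.89, -0.436]
force: [-0.6, 2.3, 7.2]
gripper_width: 0.0649
```

```bash
python3 - <<'E'
from kin import *
from h import *
T=log();q=get_state()['qpos']
snap('scene','s1.png')
Tl=T.copy();Tl[2,3]=.30
T1,q1=check(T,q,Tl)
# arc about base
def rz(T,a):
    A=np.eye(4);A[:3,:3]=R.from_euler('z',a,degrees=True).as_matrix();return A@T
for a in (68,71):
    T2,q2=check(T1,q1,rz(T1,a)); print(T2[:3,3].round(3))
E
```

```text
t 7.72 q [-0.333  0.58  -0.536  0.361 -0.907 -1.686] p [ 0.4529 -0.3328  0.0471] F [-0.6  2.3  7.2] w 0.0649
x [-0.966  0.259 -0.003] z [-0.203 -0.763 -0.613]
rows 13 [-0.003, -0.768, -0.596, 0.0, -0.0, 0.0] err 6.8e-21 step 0.05 q [-0.33  0.28 -0.23  0.97 -0.91 -1.69] zmin 0.067
rows 35 [-0.331, 0.549, -0.705, -0.001, -0.192, -0.149] err 8.8e-27 step 0.03 q [ 0.85  0.28 -0.23  0.97 -0.91 -1.69] zmin 0.300
[0.478 0.295 0.3  ]
rows 36 [-0.336, 0.557, -0.716, -0.001, -0.195, -0.151] err 3.0e-26 step 0.03 q [ 0.91  0.28 -0.23  0.97 -0.91 -1.69] zmin 0.300
[0.462 0.32  0.3  ]
```

View pics/s1.png

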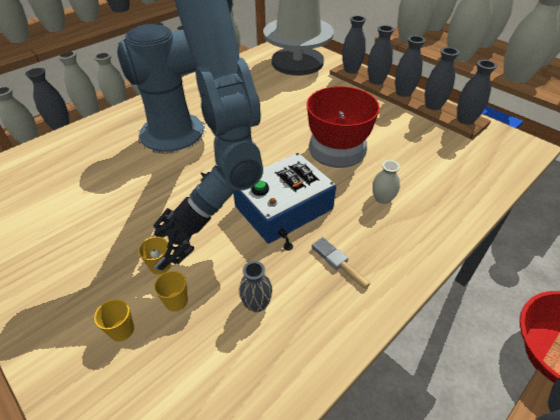

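The gripper is holding the bead cup at 64.9 mm opening in the scene view, and the other cups haven't moved. Now I'll lift and swing it.

>>> carry_out(
  deltas=[
    [0,-0.4,-0.31,0,0,0,-1],
    [0,-0.77,-0.6,0,0,0,-1],
    [0,-0.77,-0.6,0,0,0,-1],
    [0,-0.77,-0.6,0,0,0,-1],
    [0,-1,-0.78,0,0,0,-1],
    [0,-1,-0.78,0,0,0,-1],
    [0,-1,-0.78,0,0,0,-1],
    [0,-1,-0.78,0,0,0,-1],
    [0,-1,-0.78,0,0,0,-1],
    [0,-1,-0.78,0,0,0,-1],
  ],
)

```text
clock: 9.02
tcp_pos: [0.4518, -0.332, 0.2672]
tcp_rot: [-0.057, 0.118, 0.891, -0.434]
force: [0.8, 0.2, -2.1]
gripper_width: 0.0647
```

```bash
python3 - <<'E'
from kin import *
from h import *
T=log();q=get_state()['qpos']
im=snap('wrist','w4.png')
A=np.eye(4);A[:3,:3]=R.from_euler('z',71,degrees=True).as_matrix()
T2,q2=check(T,q,A@T);print(T2[:3,3])
E
```

```text
t 9.03 q [-0.333  0.298 -0.287  0.893 -0.904 -1.686] p [ 0.4518 -0.332   0.2672] F [ 0.8  0.2 -2.1] w 0.0647
x [-0.966  0.259 -0.001] z [-0.203 -0.761 -0.616]
rows 36 [-0.335, 0.558, -0.712, -0.0, -0.194, -0.152] err 2.8e-26 step 0.04 q [ 0.91  0.3  -0.29  0.89 -0.9  -1.69] zmin 0.267
[0.4609485  0.31907413 0.26721576]
```

View pics/w4.png

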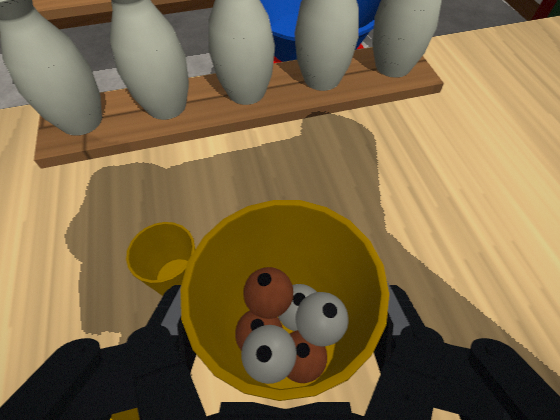

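All six beads are in the lifted cup, around (285,320), and the cup is held level. Now the swing towards the bowl.

>>> carry_out(
  deltas=[
    [-0.22,0.36,-0.46,0,-0.125,-0.097,-1],
    [-0.43,0.717,-0.917,0,-0.25,-0.195,-1],
    [-0.43,0.717,-0.917,0,-0.25,-0.195,-1],
    [-0.43,0.717,-0.917,0,-0.25,-0.195,-1],
    [-0.43,0.717,-0.917,0,-0.25,-0.195,-1],
    [-0.43,0.717,-0.917,0,-0.25,-0.195,-1],
    [-0.43,0.717,-0.917,0,-0.25,-0.195,-1],
    [-0.43,0.717,-0.917,0,-0.25,-0.195,-1],
    [-0.43,0.717,-0.917,0,-0.25,-0.195,-1],
    [-0.43,0.717,-0.917,0,-0.25,-0.195,-1],
  ],
)

```text
clock: 10.32
tcp_pos: [0.5486, -0.1176, 0.2639]
tcp_rot: [0.035, -0.073, 0.896, -0.437]
force: [-0.1, -0.1, -2.0]
gripper_width: 0.0649
```

>>> carry_out(
  deltas=[
    [-0.43,0.717,-0.917,0,-0.25,-0.195,-1],
    [-0.43,0.717,-0.917,0,-0.25,-0.195,-1],
    [-0.43,0.717,-0.917,0,-0.25,-0.195,-1],
    [-0.43,0.717,-0.917,0,-0.25,-0.195,-1],
    [-0.43,0.717,-0.917,0,-0.25,-0.195,-1],
    [-0.43,0.717,-0.917,0,-0.25,-0.195,-1],
    [-0.43,0.717,-0.917,0,-0.25,-0.195,-1],
    [-0.43,0.717,-0.917,0,-0.25,-0.195,-1],
    [-0.43,0.717,-0.917,0,-0.25,-0.195,-1],
    [-0.43,0.717,-0.917,0,-0.25,-0.195,-1],
  ],
)

```text
clock: 11.58
tcp_pos: [0.5469, 0.1282, 0.2635]
tcp_rot: [0.129, -0.268, 0.858, -0.419]
force: [-0.6, -0.4, -2.3]
gripper_width: 0.065
```

```bash
python3 - <<'E'
from kin import *
from h import *
T=log();q=get_state()['qpos']
up0=T[:3,:3].T@[0,0,1]   # cup axis in tool
bowl=np.array([.462,.315,0])
for az,el in((-45,-15),(-35,-15),(-40,-20),(-50,-12)):
  for roll in(120,150,180,-120):
    Tt=pose([.45,.315,.27],az,el,-1,roll); u=Tt[:3,:3]@up0
    rim=Tt[:3,3]+.024*u; dn=np.array([0,0,-1.]);dn-=u*(dn@u);dn/=np.linalg.norm(dn)
    lip=rim+.034*dn; cam=Tt[:3,3]+Tt[:3,:3]@[0,-.084,-.124]
    qq,c=ik(Tt[:3,3],Tt[:3,:3],4,np.array([.95,.6,0,1.5,-1.1,q[5]+np.radians(roll)]))
    print(az,el,roll,'tilt',np.degrees(np.arccos(u[2])).round(),'u',u.round(2),'lip-tcp',(lip-Tt[:3,3]).round(3),'cam',cam.round(2),'q',qq.round(2),'%.0e'%c)
E
```

```text
t 11.57 q [ 0.53   0.303 -0.291  0.885 -0.904 -1.691] p [0.5469 0.1282 0.2635] F [-0.6 -0.4 -2.3] w 0.065
x [-0.823 -0.568  0.002] z [ 0.447 -0.649 -0.615]
-45 -15 120 tilt 103.0 u [-0.97  0.01 -0.22] lip-tcp [-0.016  0.    -0.038] cam [0.31 0.36 0.26] q [ 1.01  0.69 -0.02  1.55 -1.23  1.24] 1e-20
-45 -15 150 tilt 120.0 u [-0.82  0.27 -0.5 ] lip-tcp [-0.004  0.001 -0.041] cam [0.32 0.38 0.23] q [ 1.01  0.69 -0.02  1.55 -1.23  1.76] 1e-18
-45 -15 180 tilt 127.0 u [-0.56  0.57 -0.6 ] lip-tcp [ 0.001 -0.001 -0.042] cam [0.35 0.42 0.22] q [ 1.01  0.69 -0.02  1.55 -1.23  2.29] 1e-29
-45 -15 -120 tilt 103.0 u [-0.01  0.98 -0.22] lip-tcp [-0.     0.016 -0.038] cam [0.41 0.46 0.26] q [ 1.01  0.69 -0.02  1.55 -1.23 -2.95] 5e-25
-35 -15 120 tilt 103.0 u [-0.96 -0.16 -0.22] lip-tcp [-0.016 -0.003 -0.038] cam [0.3  0.33 0.26] q [ 1.02  0.48 -0.31  1.   -1.3   0.75] 7e-29
-35 -15 150 tilt 120.0 u [-0.86  0.12 -0.5 ] lip-tcp [-0.004  0.001 -0.041] cam [0.31 0.36 0.23] q [ 1.02  0.48 -0.31  1.   -1.3   1.27] 4e-30
-35 -15 180 tilt 127.0 u [-0.65  0.46 -0.6 ] lip-tcp [ 0.001 -0.001 -0.042] cam [0.33
[... 645 characters left out ...]
lt 99.0 u [-0.11  0.98 -0.16] lip-tcp [-0.002  0.018 -0.037] cam [0.4  0.45 0.27] q [ 1.    0.52 -0.18  1.21 -1.2   2.98] 2e-21
-50 -12 120 tilt 105.0 u [-0.96  0.09 -0.26] lip-tcp [-0.014  0.001 -0.039] cam [0.31 0.37 0.25] q [ 1.    0.82  0.12  1.83 -1.2   1.51] 2e-24
-50 -12 150 tilt 123.0 u [-0.78  0.32 -0.54] lip-tcp [-0.002  0.001 -0.042] cam [0.33 0.39 0.22] q [ 1.    0.82  0.12  1.83 -1.2   2.03] 4e-21
-50 -12 180 tilt 130.0 u [-0.49  0.59 -0.64] lip-tcp [ 0.002 -0.003 -0.041] cam [0.36 0.42 0.21] q [ 1.    0.82  0.12  1.83 -1.2   2.56] 9e-30
-50 -12 -120 tilt 105.0 u [ 0.08  0.96 -0.26] lip-tcp [ 0.001  0.014 -0.039] cam [0.42 0.46 0.25] q [ 1.    0.82  0.12  1.83 -1.2  -2.68] 6e-21
```

```bash
python3 - <<'E'
from kin import *
from h import *
T=cur();q=get_state()['qpos']
A=pose([.497,.322,.258],-40,-18,-1)
T2,q2=check(T,q,A)
check(T2,q2,pose([.497,.322,.258],-40,-18,-1,90))
check(T2,q2,pose([.497,.322,.258],-40,-18,-1,165))
E
```

```text
rows 11 [-0.416, 0.419, -0.701, 0.226, -0.156, -0.081] err 4.9e-19 step 0.04 q [ 0.94  0.56 -0.16  1.07 -1.25 -1.34] zmin 0.258
rows 12 [0.0, 0.0, -0.0, -0.0, -0.0, 0.938] err 2.4e-19 step 0.13 q [ 0.94  0.56 -0.16  1.07 -1.25  0.23] zmin 0.258
rows 22 [0.0, 0.0, -0.0, -0.0, -0.0, 0.938] err 2.4e-19 step 0.13 q [ 0.94  0.56 -0.16  1.07 -1.25  1.54] zmin 0.258
```

>>> carry_out(
  deltas=[
    [-0.458,0.461,-0.771,0.249,-0.172,-0.089,-1],
    [-0.458,0.461,-0.771,0.249,-0.172,-0.089,-1],
    [-0.458,0.461,-0.771,0.249,-0.172,-0.089,-1],
    [-0.458,0.461,-0.771,0.249,-0.172,-0.089,-1],
    [-0.458,0.461,-0.771,0.249,-0.172,-0.089,-1],
    [-0.458,0.461,-0.771,0.249,-0.172,-0.089,-1],
    [-0.458,0.461,-0.771,0.249,-0.172,-0.089,-1],
    [-0.458,0.461,-0.771,0.249,-0.172,-0.089,-1],
    [-0.458,0.461,-0.771,0.249,-0.172,-0.089,-1],
    [-0.458,0.461,-0.771,0.249,-0.172,-0.089,-1],
  ],
)

```text
clock: 12.82
tcp_pos: [0.4978, 0.3217, 0.2582]
tcp_rot: [0.249, -0.341, 0.733, -0.534]
force: [-0.6, 0.3, -2.1]
gripper_width: 0.0645
```

>>> carry_out(
  deltas=[
    [0,0,0,0,0,0.5,-1],
    [0,0,0,0,0,0.9,-1],
    [0,0,0,0,0,0.9,-1],
    [0,0,0,0,0,0.9,-1],
    [0,0,0,0,0,0.9,-1],
    [0,0,0,0,0,0.9,-1],
    [0,0,0,0,0,0.9,-1],
    [0,0,0,0,0,0.9,-1],
    [0,0,0,0,0,0.9,-1],
  ],
)

```text
clock: 13.95
tcp_pos: [0.498, 0.321, 0.2581]
tcp_rot: [0.487, 0.084, 0.804, -0.33]
force: [0.4, 0.3, -1.9]
gripper_width: 0.065
```

```bash
python3 - <<'E'
from h import *
T=log()
im=snap('top','t2.png');s=snap('scene','s2.png')
p=cv2.imread('pics/t2.png')[170:330,40:240];w=cv2.imread('pics/s2.png')[40:200,260:460]
cv2.imwrite('pics/c2.png',np.hstack([cv2.resize(p,(400,320)),cv2.resize(w,(400,320))]))
E
```

```text
t 13.95 q [ 0.941  0.561 -0.159  1.064 -1.251 -0.267] p [0.498  0.321  0.2581] F [ 0.4  0.3 -1.9] w 0.065
x [-0.511 -0.187 -0.839] z [ 0.728 -0.613 -0.307]
```

View pics/c2.png

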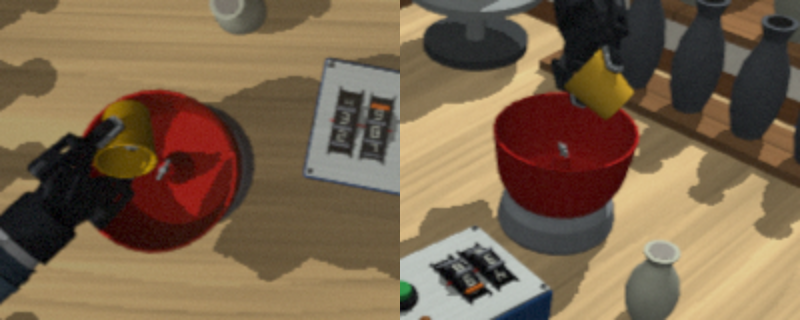

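The top crop shows the cup mouth over the left-centre of the bowl at (125,165), facing the operator and still holding its beads. I'll shift 15 mm towards the bowl centre and keep rolling.

>>> carry_out(
  deltas=[
    [0.14,-0.58,0.46,0,0,0,-1],
    [0,0,0,0,0,0.6,-1],
    [0,0,0,0,0,0.6,-1],
    [0,0,0,0,0,0.6,-1],
    [0,0,0,0,0,0.6,-1],
    [0,0,0,0,0,0.6,-1],
    [0,0,0,0,0,0.6,-1],
    [0,0,0,0,0,0.6,-1],
    [0,0,0,0,0,0.6,-1],
    [0,0,0,0,0,0.6,-1],
  ],
)

```text
clock: 15.3
tcp_pos: [0.4984, 0.306, 0.2591]
tcp_rot: [0.575, 0.373, 0.717, -0.128]
force: [-0.6, -0.3, -1.7]
gripper_width: 0.0647
```

>>> carry_out(
  deltas=[
    [0,0,0,0,0,0.7,-1],
    [0,0,0,0,0,0.7,-1],
    [0,0,0,0,0,0.7,-1],
    [0,0,0,0,0,0.7,-1],
    [0,0,0,0,0,0.7,-1],
    [0,0,0,0,0,0.7,-1],
    [0,0,0,0,0,0.7,-1],
    [0,0,0,0,0,0.7,-1],
    [0,0,0,0,0,0.5,-1],
    [0,0,0,0,0,0,-1],
  ],
)

```text
clock: 16.55
tcp_pos: [0.4986, 0.306, 0.2596]
tcp_rot: [0.577, 0.635, 0.5, 0.12]
force: [0.6, 0.8, -0.1]
gripper_width: 0.0648
```

>>> carry_out(
  deltas=[
    [0,0,0,0,0,0,-1],
    [0,0,0,0,0,0,-1],
    [0,0,0,0,0,0,-1],
    [0,0,0,0,0,0,-1],
  ],
)

```text
clock: 17.05
tcp_pos: [0.4991, 0.306, 0.2604]
tcp_rot: [0.577, 0.636, 0.498, 0.121]
force: [-1.6, -0.2, -0.6]
gripper_width: 0.0652
```

```bash
python3 - <<'E'
from h import *
T=log()
im=snap('top','t3.png');s=snap('scene','s3.png')
p=cv2.imread('pics/t3.png')[170:330,40:240];w=cv2.imread('pics/s3.png')[40:200,260:460]
cv2.imwrite('pics/c3.png',np.hstack([cv2.resize(p,(400,320)),cv2.resize(w,(400,320))]))
E
```

```text
t 17.05 q [ 0.924  0.525 -0.214  0.995 -1.256  1.284] p [0.4991 0.306  0.2604] F [-1.6 -0.2 -0.6] w 0.0652
x [ 0.474  0.773 -0.421] z [ 0.729 -0.613 -0.306]
```

View pics/c3.png

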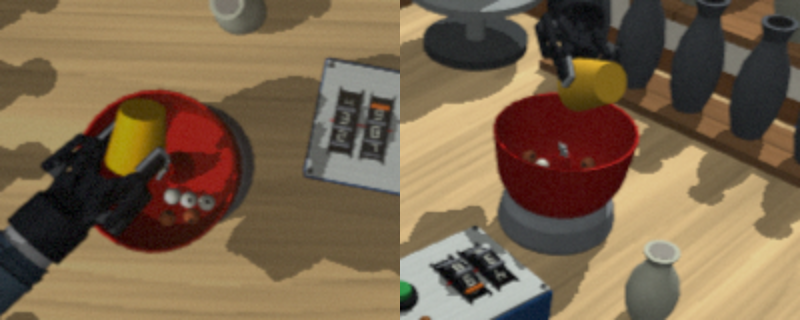

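All three white beads and two terracotta ones are visible in the bowl, and the gripper may be hiding the sixth. I'll roll back and look again.

>>> carry_out(
  deltas=[
    [0,0,0,0,0,-0.96,-1],
    [0,0,0,0,0,-0.96,-1],
    [0,0,0,0,0,-0.96,-1],
    [0,0,0,0,0,-0.96,-1],
    [0,0,0,0,0,-0.96,-1],
    [0,0,0,0,0,-0.96,-1],
    [0,0,0,0,0,-0.96,-1],
    [0,0,0,0,0,-0.96,-1],
    [0,0,0,0,0,-0.96,-1],
    [0,0,0,0,0,-0.96,-1],
  ],
)

```text
clock: 18.4
tcp_pos: [0.4991, 0.306, 0.2604]
tcp_rot: [0.526, 0.187, 0.786, -0.264]
force: [0.2, -0.4, -1.4]
gripper_width: 0.0647
```

>>> carry_out(
  deltas=[
    [0,0,0,0,0,-0.96,-1],
    [0,0,0,0,0,-0.96,-1],
    [0,0,0,0,0,-0.96,-1],
    [0,0,0,0,0,-0.96,-1],
    [0,0,0,0,0,-0.96,-1],
    [0,0,0,0,0,-0.96,-1],
    [0,0,0,0,0,-0.96,-1],
    [0,0,0,0,0,-0.96,-1],
    [0,0,0,0,0,-0.96,-1],
    [0,0,0,0,0,-0.96,-1],
  ],
)

```text
clock: 19.65
tcp_pos: [0.4991, 0.306, 0.2605]
tcp_rot: [0.248, -0.341, 0.732, -0.534]
force: [-0.5, 0.4, -1.2]
gripper_width: 0.0646
```

```bash
python3 - <<'E'
from kin import *
from h import *
T=log();q=get_state()['qpos']
im=snap('wrist','w5.png')
A=pose([.549,.119,.27],-54.7,-38,-1)
T1,q1=check(T,q,A)
B=np.eye(4);B[:3,:3]=R.from_euler('z',-48.5,degrees=True).as_matrix()
T2,q2=check(T1,q1,B@T1);print(T2[:3,3].round(3))
E
```

```text
t 19.65 q [ 0.924  0.525 -0.214  0.995 -1.256 -1.401] p [0.4991 0.306  0.2605] F [-0.5  0.4 -1.2] w 0.0646
x [-0.644 -0.765  0.001] z [ 0.729 -0.613 -0.306]
rows 11 [0.418, -0.396, 0.674, -0.228, 0.148, 0.079] err 2.4e-19 step 0.04 q [ 0.51  0.28 -0.31  0.85 -0.9  -1.74] zmin 0.264
rows 25 [0.387, -0.535, 0.684, -0.0, 0.191, 0.149] err 2.9e-29 step 0.03 q [-0.33  0.28 -0.31  0.85 -0.9  -1.74] zmin 0.270
[ 0.453 -0.332  0.27 ]
```

View pics/w5.png

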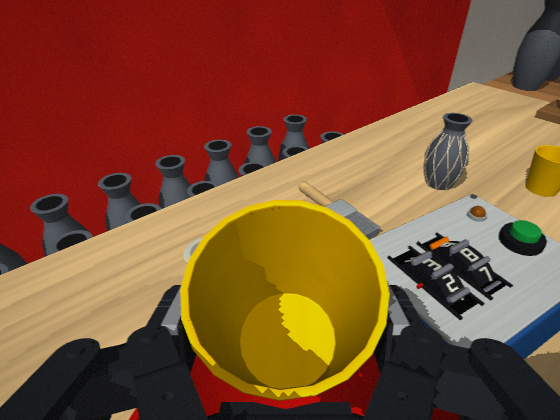

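The cup is empty, and the wheels still read 3 on the left (2 in front) and 8 on the right (7 in front). I'll take the cup back to its original spot.

>>> carry_out(
  deltas=[
    [0.575,-0.545,0.927,-0.313,0.203,0.109,-1],
    [0.575,-0.545,0.927,-0.313,0.203,0.109,-1],
    [0.575,-0.545,0.927,-0.313,0.203,0.109,-1],
    [0.575,-0.545,0.927,-0.313,0.203,0.109,-1],
    [0.575,-0.545,0.927,-0.313,0.203,0.109,-1],
    [0.575,-0.545,0.927,-0.313,0.203,0.109,-1],
    [0.575,-0.545,0.927,-0.313,0.203,0.109,-1],
    [0.575,-0.545,0.927,-0.313,0.203,0.109,-1],
  ],
)

```text
clock: 20.7
tcp_pos: [0.5495, 0.1182, 0.2709]
tcp_rot: [0.135, -0.27, 0.858, -0.417]
force: [0.8, -0.2, -0.5]
gripper_width: 0.0648
```

>>> carry_out(
  deltas=[
    [0.538,-0.743,0.95,0,0.265,0.207,-1],
    [0.538,-0.743,0.95,0,0.265,0.207,-1],
    [0.538,-0.743,0.95,0,0.265,0.207,-1],
    [0.538,-0.743,0.95,0,0.265,0.207,-1],
    [0.538,-0.743,0.95,0,0.265,0.207,-1],
    [0.538,-0.743,0.95,0,0.265,0.207,-1],
    [0.538,-0.743,0.95,0,0.265,0.207,-1],
    [0.538,-0.743,0.95,0,0.265,0.207,-1],
    [0.538,-0.743,0.95,0,0.265,0.207,-1],
  ],
)

```text
clock: 21.82
tcp_pos: [0.5508, -0.1178, 0.2702]
tcp_rot: [0.044, -0.084, 0.895, -0.435]
force: [0.1, -0.1, -1.3]
gripper_width: 0.065
```

>>> carry_out(
  deltas=[
    [0.538,-0.743,0.95,0,0.265,0.207,-1],
    [0.538,-0.743,0.95,0,0.265,0.207,-1],
    [0.538,-0.743,0.95,0,0.265,0.207,-1],
    [0.538,-0.743,0.95,0,0.265,0.207,-1],
    [0.538,-0.743,0.95,0,0.265,0.207,-1],
    [0.538,-0.743,0.95,0,0.265,0.207,-1],
    [0.538,-0.743,0.95,0,0.265,0.207,-1],
    [0.538,-0.743,0.95,0,0.265,0.207,-1],
    [0.538,-0.743,0.95,0,0.265,0.207,-1],
  ],
)

```text
clock: 22.95
tcp_pos: [0.4552, -0.3335, 0.2694]
tcp_rot: [-0.049, 0.106, 0.893, -0.434]
force: [1.0, 0.2, -0.9]
gripper_width: 0.0645
```

```bash
python3 - <<'E'
from kin import *
from h import *
T=log();q=get_state()['qpos']
# cup bottom corner from scene view
for n in('scene','top'):
    im=snap(n,n+'4.png');X=cloud(im);hsv=cv2.cvtColor(im['pixels'],cv2.COLOR_RGB2HSV)
    m=(hsv[...,0]>18)&(hsv[...,0]<32)&(hsv[...,1]>170)&(np.hypot(X[...,0]-.4515,X[...,1]+.332)<.07)&(X[...,2]>.15)
    w=X[m]; print(n,len(w),w[:,2].min() if len(w) else 0,w[:,2].max() if len(w) else 0, w.mean(0) if len(w) else 0)
check(T,q,pose([.4515,-.332,.0475],-105,-38,-1))
E
```

```text
t 22.95 q [-0.336  0.279 -0.307  0.851 -0.897 -1.736] p [ 0.4552 -0.3335  0.2694] F [ 1.   0.2 -0.9] w 0.0645
x [-0.973  0.231 -0.004] z [-0.179 -0.765 -0.618]
scene 1025 0.22291615626897165 0.31453793380738665 [ 0.44989512 -0.3368547   0.27015626]
top 649 0.22131462968398558 0.3215114956989264 [ 0.45254313 -0.34236273  0.2557109 ]
rows 12 [0.018, 0.729, 0.569, 0.002, 0.015, 0.008] err 2.2e-19 step 0.04 q [-0.33  0.58 -0.54  0.36 -0.9  -1.69] zmin 0.047
```

>>> carry_out(
  deltas=[
    [0.02,0.875,0.683,0.002,0.018,0.01,-1],
    [0.02,0.875,0.683,0.002,0.018,0.01,-1],
    [0.02,0.875,0.683,0.002,0.018,0.01,-1],
    [0.02,0.875,0.683,0.002,0.018,0.01,-1],
    [0.02,0.875,0.683,0.002,0.018,0.01,-1],
    [0.02,0.875,0.683,0.002,0.018,0.01,-1],
    [0.02,0.875,0.683,0.002,0.018,0.01,-1],
    [0.02,0.875,0.683,0.002,0.018,0.01,-1],
    [0.02,0.7,0.55,0.002,0.018,0.01,-1],
    [0,0.6,0.47,0,0,0,-1],
  ],
)

```text
clock: 24.3
tcp_pos: [0.4529, -0.3312, 0.0579]
tcp_rot: [-0.056, 0.115, 0.892, -0.434]
force: [0.3, -0.4, -0.9]
gripper_width: 0.0647
```

```bash
python3 - <<'E'
from h import *
T=log()
E
```

```text
t 24.3 q [-0.332  0.559 -0.532  0.385 -0.903 -1.693] p [ 0.4529 -0.3312  0.0579] F [ 0.3 -0.4 -0.9] w 0.0647
x [-0.967  0.253  0.001] z [-0.2   -0.762 -0.616]
```

>>> carry_out(
  deltas=[
    [0,0.2,0.156,0,0,0,-1],
    [0,0.2,0.156,0,0,0,-1],
    [0,0,0,0,0,0,-1],
  ],
)

```text
clock: 24.68
tcp_pos: [0.4527, -0.3315, 0.0487]
tcp_rot: [-0.056, 0.115, 0.892, -0.434]
force: [0.1, 0.3, -0.6]
gripper_width: 0.0647
```

```bash
python3 - <<'E'
from h import *
T=log()
E
```

```text
t 24.68 q [-0.332  0.574 -0.538  0.364 -0.903 -1.693] p [ 0.4527 -0.3315  0.0487] F [ 0.1  0.3 -0.6] w 0.0647
x [-0.967  0.254  0.001] z [-0.2   -0.762 -0.616]
```

>>> carry_out(
  deltas=[
    [0,0.06,0.046,0,0,0,-1],
    [0,0,0,0,0,0,0.8],
    [0,0,0,0,0,0,1],
    [0,0,0,0,0,0,1],
    [0,0,0,0,0,0,1],
    [0,-0.5,-0.39,0,0,0,1],
    [0,-1,-0.78,0,0,0,1],
    [0,-1,-0.78,0,0,0,1],
    [0,-1,-0.78,0,0,0,1],
    [0,-1,-0.78,0,0,0,1],
  ],
)

```text
clock: 25.92
tcp_pos: [0.4527, -0.3317, 0.163]
tcp_rot: [-0.056, 0.115, 0.892, -0.434]
force: [0.2, -0.4, -0.3]
gripper_width: 0.085
```

```bash
python3 - <<'E'
from kin import *
from h import *
T=log();q=get_state()['qpos']
im=snap('wrist','w6.png')
for n in('scene','top'):
    im=snap(n,n+'5.png');X=cloud(im);hsv=cv2.cvtColor(im['pixels'],cv2.COLOR_RGB2HSV)
    H,S=hsv[...,0],hsv[...,1]
    m=(H>18)&(H<32)&(S>170)&(np.hypot(X[...,0]-.4515,X[...,1]+.332)<.07)&(X[...,2]>.005)
    w=X[m]; r=w[w[:,2]>.067];print(n,len(w),w[:,2].max(),'rim z by side',[r[(r[:,0]-.4515)*a+(r[:,1]+.332)*b>.015][:,2].max(initial=0).round(4) for a,b in((1,0),(-1,0),(0,1),(0,-1))])
for n in('a',):
    m=((X[...,2]>.07)&(X[...,2]<.165)&(np.hypot(X[...,0]-.462,X[...,1]-.315)<.08))
    wh=m&(S<60)&(hsv[...,2]>90);print('white px',wh.sum())
yaw=-9
cx=np.array([np.cos(np.radians(yaw)),np.sin(np.radians(yaw)),0])
for s in(1,-1):
  y=s*cx; z=np.array([0,0,-1.]);x=np.cross(y,z)
  check(T,q,tf([.5222+.05,.07,.25],np.stack([x,y,z],1)))
cv2.imwrite('pics/c5.png',np.hstack([cv2.resize(cv2.imread('pics/top5.png')[170:330,40:240],(400,320)),cv2.resize(cv2.imread('pics/scene5.png')[200:360,90:290],(400,320))]))
E
```

```text
t 25.93 q [-0.332  0.403 -0.438  0.634 -0.903 -1.694] p [ 0.4527 -0.3317  0.163 ] F [ 0.2 -0.4 -0.3] w 0.085
x [-0.967  0.254  0.   ] z [-0.2   -0.762 -0.616]
scene 847 0.16461751403597805 rim z by side [np.float64(0.1646), np.float64(0.0733), np.float64(0.0748), np.float64(0.0733)]
top 222 0.2205018618478029 rim z by side [np.float64(0.2205), np.float64(0.2119), np.float64(0.2205), np.float64(0.073)]
white px 138
rows 24 [0.54, 0.569, -0.578, -0.219, 0.198, 0.406] err 7.1e-19 step 0.12 q [0.01 0.38 0.08 1.27 0.   0.17] zmin 0.156
rows 25 [-0.633, 0.456, -0.537, -0.195, -0.215, -0.442] err 1.8e-18 step 0.06 q [ 0.01  0.38  0.08  1.27 -0.   -2.97] zmin 0.161
```

View pics/c5.png

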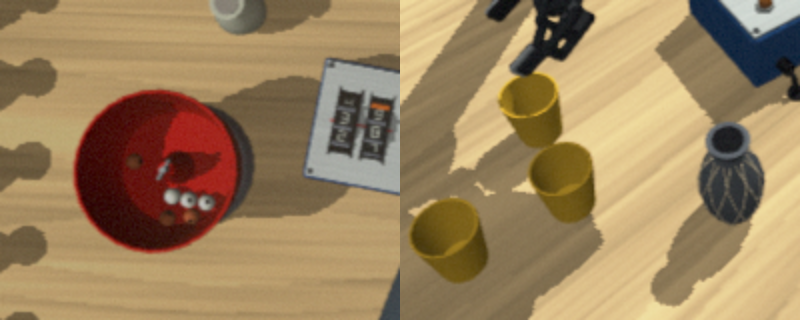

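All six beads are in the bowl: three white near (190,200), and terracotta at (135,160), (168,217) and (190,215). The cup is upright on the bench. Next I'll move above the wheels with the tool pointing down.

>>> carry_out(
  deltas=[
    [0.864,0.91,-0.925,-0.35,0.317,0.65,0],
    [0.864,0.91,-0.925,-0.35,0.317,0.65,-1],
    [0.864,0.91,-0.925,-0.35,0.317,0.65,-1],
    [0.864,0.91,-0.925,-0.35,0.317,0.65,-1],
    [0.864,0.91,-0.925,-0.35,0.317,0.65,-1],
    [0.864,0.91,-0.925,-0.35,0.317,0.65,-1],
    [0.864,0.91,-0.925,-0.35,0.317,0.65,-1],
    [0.864,0.91,-0.925,-0.35,0.317,0.65,-1],
  ],
)

```text
clock: 27.08
tcp_pos: [0.4498, -0.0873, 0.1631]
tcp_rot: [-0.03, 0.502, 0.835, -0.222]
force: [0.5, 0.8, 0.2]
gripper_width: -0.0
```

>>> carry_out(
  deltas=[
    [0.864,0.91,-0.925,-0.35,0.317,0.65,-1],
    [0.864,0.91,-0.925,-0.35,0.317,0.65,-1],
    [0.864,0.91,-0.925,-0.35,0.317,0.65,-1],
    [0.864,0.91,-0.925,-0.35,0.317,0.65,-1],
    [0.864,0.91,-0.925,-0.35,0.317,0.65,-1],
    [0.864,0.91,-0.925,-0.35,0.317,0.65,-1],
    [0.864,0.91,-0.925,-0.35,0.317,0.65,-1],
    [0,0,0,0,0,0,-1],
  ],
)

```text
clock: 28.08
tcp_pos: [0.5669, 0.0727, 0.2451]
tcp_rot: [-0.0, 0.76, 0.65, 0.0]
force: [-0.7, 0.1, -0.2]
gripper_width: 0.0001
```

```bash
python3 - <<'E'
from kin import *
from h import *
T=log();q=get_state()['qpos']
im=snap('wrist','w7.png');X=cloud(im);np.savez('w7.npz',X=X,p=im['pixels'],z=im['z_map'])
E
```

```text
t 28.07 q [1.600e-02 3.710e-01 5.800e-02 1.258e+00 1.000e-03 1.720e-01] p [0.5669 0.0727 0.2451] F [-0.7  0.1 -0.2] w 0.0001
x [0.155 0.988 0.001] z [ 0.001  0.001 -1.   ]
```

View pics/w7.png

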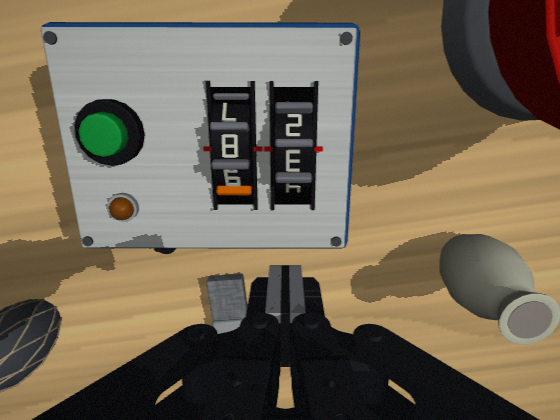

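The wrist view confirms 3 and 8. The red marks are at about (207,149), (262,149) and (319,149), and START is at (105,133). I'll measure the wheels from this.

```bash
python3 - <<'E'
import numpy as np,cv2
d=np.load('w7.npz');X=d['X'];p=d['p'];hsv=cv2.cvtColor(p,cv2.COLOR_RGB2HSV);H,S,V=[hsv[...,i] for i in range(3)]
reg=np.zeros(H.shape,bool);reg[60:230,180:340]=1
m=reg&((H<6)|(H>174))&(S>150)
k,l,st,ce=cv2.connectedComponentsWithStats(m.astype(np.uint8))
for i in range(1,k):
    if st[i,4]>8: print('mark',ce[i].round(),st[i,4],X[l==i].mean(0).round(4))
# console edges
c=(V>110)&(S<60)&(abs(X[...,2]-.095)<.008); c[260:]=0
k,l,st,ce=cv2.connectedComponentsWithStats(c.astype(np.uint8));i=1+st[1:,4].argmax()
print('console',cv2.minAreaRect(X[l==i][:,:2].astype(np.float32)),X[l==i][:,2].mean())
g=(H>45)&(H<85)&(S>120);g[:,:60]=0;g[:,150:]=0
print('green',np.median(X[g],0).round(4),cv2.minEnclosingCircle(X[g][:,:2].astype(np.float32)))
# profile along each wheel centre column: x vs z
for u in(231,294):
    for v in range(80,212,4): print(u,v,X[v,u-2:u+3].mean(0).round(4),p[v,u]) if v%8==0 or 1 else 0
E
```

```text
mark [208. 148.] 32 [0.5203 0.0234 0.0995]
mark [257. 149.] 34 [0.5263 0.0586 0.0976]
mark [268. 149.] 39 [0.5276 0.0665 0.0974]
mark [318. 149.] 37 [0.5331 0.1019 0.0975]
console ((0.5201741456985474, 0.02100275456905365), (0.2135593146085739, 0.16173408925533295), 81.13101196289062) 0.0941293082928481
green [ 0.4983 -0.0393  0.1158] ((0.49119168519973755, 0.01151895523071289), 0.07407154142856598)
231 80 [0.477  0.0488 0.0944] [166 170 166]
231 84 [0.4796 0.0483 0.0946] [169 173 170]
231 88 [0.4822 0.0478 0.095 ] [7 7 3]
231 92 [0.4848 0.0474 0.0954] [6 6 8]
231 96 [0.4874 0.0469 0.096 ] [87 89 95]
231 100 [0.4901 0.0462 0.0951] [5 3 5]
231 104 [0.4928 0.0457 0.0953] [13 16 16]
231 108 [0.4953 0.0456 0.0984] [18 14 21]
231 112 [0.4978 0.0455 0.1011] [18 16 22]
231 116 [0.5004 0.0451 0.1022] [24 25 28]
231 120 [0.5027 0.0453 0.107 ] [135 139 127]
231 124 [0.5049 0.0457 0.1131] [102 103 112]
231 128 [0.5074 0.0452 0.1133] [86 89 94]
231 132 [0.5105 0.044  0.1089] [20 20 21]
231 136 [0.5129 0.0438 0.111 ] [184 188 173]
231 140 [0.5157 0.043  0.1098] [28 28 29]
231 144 [0.5181 0.0428 0
[... 1406 characters left out ...]
0.0855 0.117 ] [ 98 100 107]
294 148 [0.5277 0.0851 0.1111] [26 26 29]
294 152 [0.5301 0.0847 0.1129] [169 169 156]
294 156 [0.5332 0.0842 0.1111] [16 16 13]
294 160 [0.5358 0.0838 0.1118] [168 169 154]
294 164 [0.5389 0.0834 0.1103] [14 15 18]
294 168 [0.5418 0.083  0.1102] [91 93 85]
294 172 [0.5451 0.0826 0.1082] [66 66 71]
294 176 [0.5471 0.0822 0.1118] [88 89 96]
294 180 [0.5498 0.0818 0.1124] [82 85 91]
294 184 [0.5555 0.0812 0.102 ] [ 8  6 10]
294 188 [0.5598 0.0806 0.0973] [29 31 29]
294 192 [0.5637 0.0801 0.0947] [3 0 1]
294 196 [0.5667 0.0797 0.0952] [5 2 5]
294 200 [0.57   0.0792 0.0949] [4 0 0]
294 204 [0.5734 0.0787 0.0943] [87 89 88]
294 208 [0.5766 0.0782 0.0941] [167 172 167]
```

>>> carry_out(
  deltas=[
    [0.28,0,0.9,0,0,0,-1],
    [0,0,0.9,0,0,0,-1],
    [0,0,0.9,0,0,0,-1],
    [0,0,0.9,0,0,0,-1],
    [0,0,0.9,0,0,0,-1],
    [0,0,0.7,0,0,0,-1],
    [0,0,0.5,0,0,0,-1],
    [0,0,0.2,0,0,0,-1],
    [0,0,0,0,0,0,-1],
  ],
)

```text
clock: 29.25
tcp_pos: [0.5669, 0.0781, 0.1267]
tcp_rot: [-0.001, 0.76, 0.65, -0.0]
force: [0.3, -0.1, 0.2]
gripper_width: -0.0003
```

>>> carry_out(
  deltas=[
    [0,-0.3,-0.075,0,0,0,-1],
    [0,-0.3,-0.075,0,0,0,-1],
    [0,-0.25,-0.042,0,0,0,-1],
    [0,-0.25,-0.042,0,0,0,-1],
  ],
)

```text
clock: 29.75
tcp_pos: [0.5472, 0.0814, 0.1328]
tcp_rot: [0.001, 0.76, 0.649, 0.002]
force: [4.3, -0.6, 0.3]
gripper_width: -0.0003
```

```bash
python3 - <<'E'
from h import *
T=log()
im=snap('wrist','w8.png')
cv2.imwrite('pics/c8.png',cv2.imread('pics/w8.png'))
E
```

```text
t 29.75 q [ 0.033  0.393 -0.209  0.965  0.     0.19 ] p [0.5472 0.0814 0.1328] F [ 4.3 -0.6  0.3] w -0.0003
x [0.156 0.988 0.001] z [ 0.004  0.    -1.   ]
```

>>> carry_out(
  deltas=[
    [0,-0.25,0,0,0,0,-1],
    [0,-0.25,0.03,0,0,0,-1],
    [0,-0.25,0.03,0,0,0,-1],
    [0,0,0,0,0,0,-1],
  ],
)

```text
clock: 30.3
tcp_pos: [0.5314, 0.084, 0.1313]
tcp_rot: [0.0, 0.76, 0.65, 0.001]
force: [2.7, -1.7, 6.4]
gripper_width: -0.0
```

```bash
python3 - <<'E'
from h import *
T=log()
E
```

```text
t 30.3 q [ 0.038  0.367 -0.252  0.95   0.001  0.195] p [0.5314 0.084  0.1313] F [ 2.7 -1.7  6.4] w -0.0
x [0.156 0.988 0.001] z [ 0.002  0.001 -1.   ]
```

>>> carry_out(
  deltas=[
    [0,0,-1,0,0,0,-1],
    [0,0,-1,0,0,0,-1],
    [-0.5,0.5,-1,0,0,0,-1],
    [-0.5,1,-1,0,0,0,-1],
    [0,1,0,0,0,0,-1],
    [0,0,0,0,0,0,-1],
  ],
)

```text
clock: 31.05
tcp_pos: [0.5765, 0.0561, 0.2091]
tcp_rot: [-0.002, 0.761, 0.649, -0.001]
force: [-1.0, 0.1, 0.1]
gripper_width: -0.0
```

```bash
python3 - <<'E'
from h import *
T=log()
im=snap('wrist','w9.png');X=cloud(im);np.savez('w9.npz',X=X,p=im['pixels'])
E
```

```text
t 31.05 q [-1.300e-02  4.020e-01  1.100e-02  1.183e+00  1.000e-03  1.440e-01] p [0.5765 0.0561 0.2091] F [-1.   0.1  0.1] w -0.0
x [0.157 0.988 0.001] z [-0.004  0.001 -1.   ]
```

View pics/w9.png

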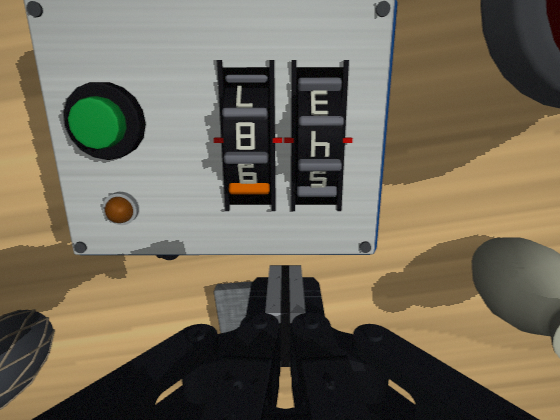

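That is my 12th and last picture. It shows tens at 4, with "4" at (318,147) between the marks, and units at 8. From here the checks are numeric only. Now the first units push, 8→7.

>>> carry_out(
  deltas=[
    [-0.232,-0.882,0.3,0,0,0,-1],
    [-0.232,-0.882,0.3,0,0,0,-1],
    [-0.232,-0.882,0.3,0,0,0,-1],
    [-0.232,-0.882,0.3,0,0,0,-1],
    [-0.232,-0.882,0.3,0,0,0,-1],
    [0,0,0.9,0,0,0,-1],
    [0,0,0.9,0,0,0,-1],
    [0,0,0.5,0,0,0,-1],
    [0,0,0.3,0,0,0,-1],
    [0,0,0,0,0,0,-1],
  ],
)

```text
clock: 32.35
tcp_pos: [0.4854, 0.0474, 0.128]
tcp_rot: [-0.001, 0.76, 0.65, -0.0]
force: [0.6, 0.4, 0.3]
gripper_width: -0.0003
```

```bash
cat > rd.py <<'E'
from h import *
def marks(im,X):
    hsv=cv2.cvtColor(im['pixels'],cv2.COLOR_RGB2HSV);H,S=hsv[...,0],hsv[...,1]
    m=((H<6)|(H>174))&(S>150)&(abs(X[...,2]-.098)<.008)&(abs(X[...,0]-.527)<.03)&(abs(X[...,1]-.06)<.07)
    k,l,st,ce=cv2.connectedComponentsWithStats(m.astype(np.uint8))
    return [(ce[i].round(),X[l==i].mean(0).round(4)) for i in range(1,k) if st[i,4]>8]
def unroll(im,C,f):
    """sample wheel surface: rows = angle about wheel axis, cols = across; save small gray map"""
    u=np.array([.988,-.156,0]);v=np.array([.156,.988,0]);K=im['mtx'];Rm=cv2.Rodrigues(np.array(im['rvec'],float))[0];t=np.array(im['tvec']).reshape(3)
    th=np.radians(np.arange(48,-49,-3));w=np.linspace(.012,-.012,40)
    A,W=np.meshgrid(th,w,indexing='ij')
    P=np.array([*C,.073])+(.039*np.sin(A))[...,None]*u+W[...,None]*v+(.039*np.cos(A))[...,None]*np.array([0,0,1])
    q=(P@Rm.T+t)@np.array(K).T;uv=(q[...,:2]/q[...,2:]).astype(np.float32)
    g=cv2.cvtColor(im['pixels'],cv2.COLOR_RGB2GRAY)
    S=cv2.remap(g,uv[...,0],uv[...,1],cv2.INTER_LINEAR)
    for a,r in zip(np.degrees(th),S): print('%4d '%round(a),''.join(' .:*#'[min(4,int(x)//40)] for x in r))
    return S
E
python3 - <<'E'
from rd import *
log()
E
```

```text
t 32.35 q [-0.033  0.281 -0.386  0.906  0.001  0.123] p [0.4854 0.0474 0.128 ] F [0.6 0.4 0.3] w -0.0003
x [0.156 0.988 0.001] z [-0.002  0.001 -1.   ]
```

>>> carry_out(
  deltas=[
    [0,0.3,-0.075,0,0,0,-1],
    [0,0.3,-0.075,0,0,0,-1],
    [0,0.25,-0.042,0,0,0,-1],
    [0,0.25,-0.042,0,0,0,-1],
    [0,0.25,0,0,0,0,-1],
    [0,0.25,0,0,0,0,-1],
    [0,0.25,0,0,0,0,-1],
    [0,0,0,0,0,0,-1],
  ],
)

```text
clock: 33.35
tcp_pos: [0.5238, 0.0413, 0.1331]
tcp_rot: [-0.0, 0.76, 0.649, 0.0]
force: [1.7, 0.4, 0.9]
gripper_width: -0.0002
```

>>> carry_out(
  deltas=[
    [0,0,-1,0,0,0,-1],
    [0,0,-1,0,0,0,-1],
    [0,0.4,-1,0,0,0,-1],
    [0,0.8,-1,0,0,0,-1],
    [0,0.8,0,0,0,0,-1],
  ],
)

```text
clock: 33.98
tcp_pos: [0.5633, 0.0351, 0.2143]
tcp_rot: [-0.0, 0.76, 0.65, 0.001]
force: [1.3, 0.4, -0.6]
gripper_width: 0.0002
```

```bash
python3 - <<'E'
from rd import *
log()
im=snap('wrist','w10.png');X=cloud(im)
M=marks(im,X);print(M)
unroll(im,(.5233,.041),0)
E
```

```text
t 33.98 q [-5.100e-02  3.660e-01 -2.900e-02  1.175e+00  1.000e-03  1.060e-01] p [0.5633 0.0351 0.2143] F [ 1.3  0.4 -0.6] w 0.0002
x [0.156 0.988 0.001] z [ 0.001  0.001 -1.   ]
[(array([256., 153.]), array([0.5206, 0.0228, 0.0975])), (array([312., 153.]), array([0.5263, 0.0589, 0.0975])), (array([324., 153.]), array([0.5274, 0.066 , 0.0977])), (array([381., 153.]), array([0.5332, 0.1025, 0.0979]))]
  48             .:**************::.          
  45             .::**######**:::::.          
  42             .:*:.         .:*:.          
  39             .:*:::::::::::::*:.          
  36             .:**************::.          
  33             .:*:.         .:*:.          
  30             .::::.........::::.          
  27    .  .. ............................... 
  24  :::::::::::::::::::::::::::::::::::::::.
  21  ::::::::::::::::::::::::::::::::::::::::
  18  :::::::::::::::::::::::::::::::::::::::.
  15  ........................................
  12               .*************:..          
   9               .:***********##*.          
   6                           :##*.          
   3                           :##*.          
   0                           :##*.          
  -3                           :##*.          
  -6                           :##*.          
  -9                           *##*.          
 -12                                          
 -15  ........................................
 -18  ::::::::::::::::::::::::::::::::::::::::
 -21  ::::::::::::::::::::::::::::::::::::::::
 -24               ..............             
 -27             :##############*:            
 -30             :###:                        
 -33             :###:                        
 -36             :*###############*.          
 -39             :*##:         *##*.          
 -42             :*##:         *##*.          
 -45             :*##*:::::::::*##*.          
 -48             .:**###########**:.
```

Unrolled, the units wheel now reads 7, centred, with 6 in front. Second push, 7→6.

>>> carry_out(
  deltas=[
    [0,-0.987,0.4,0,0,0,-1],
    [0,-0.987,0.4,0,0,0,-1],
    [0,-0.987,0.4,0,0,0,-1],
    [0,-0.987,0.4,0,0,0,-1],
    [0,0,0.9,0,0,0,-1],
    [0,0,0.9,0,0,0,-1],
    [0,0,0.6,0,0,0,-1],
    [0,0,0.3,0,0,0,-1],
    [0,0,0,0,0,0,-1],
  ],
)

```text
clock: 35.15
tcp_pos: [0.4837, 0.0476, 0.1266]
tcp_rot: [-0.001, 0.76, 0.65, -0.0]
force: [-0.1, 0.2, 0.1]
gripper_width: -0.0
```

>>> carry_out(
  deltas=[
    [0,0.3,-0.075,0,0,0,-1],
    [0,0.3,-0.075,0,0,0,-1],
    [0,0.25,-0.042,0,0,0,-1],
    [0,0.25,-0.042,0,0,0,-1],
    [0,0.25,0,0,0,0,-1],
    [0,0.25,0,0,0,0,-1],
    [0,0.25,0,0,0,0,-1],
    [0,0,0,0,0,0,-1],
  ],
)

```text
clock: 36.15
tcp_pos: [0.5233, 0.0414, 0.1324]
tcp_rot: [0.001, 0.76, 0.649, 0.001]
force: [3.2, -0.7, 0.4]
gripper_width: 0.0001
```

>>> carry_out(
  deltas=[
    [0,0,-1,0,0,0,-1],
    [0,0,-1,0,0,0,-1],
    [0,0.4,-1,0,0,0,-1],
    [0,0.8,-1,0,0,0,-1],
    [0,0.8,0,0,0,0,-1],
  ],
)

```text
clock: 36.78
tcp_pos: [0.5621, 0.0353, 0.2136]
tcp_rot: [0.001, 0.76, 0.65, 0.001]
force: [-0.3, 0.0, -0.2]
gripper_width: -0.0001
```

```bash
python3 - <<'E'
from rd import *
log()
im=snap('wrist','w11.png')
unroll(im,(.5233,.041),0)
E
```

```text
t 36.77 q [-5.000e-02  3.630e-01 -3.600e-02  1.169e+00  1.000e-03  1.060e-01] p [0.5621 0.0353 0.2136] F [-0.3  0.  -0.2] w -0.0001
x [0.156 0.988 0.001] z [ 0.003  0.001 -1.   ]
  48               .**************:.          
  45               .:::::::::::::*:.          
  42                           .:*:.          
  39                           .:::.          
  36                           .:*:.          
  33                           .:*:.          
  30                           .:::.          
  27   ...................................... 
  24  :::::::::::::::::::::::::::::::::::::::.
  21  ::::::::::::::::::::::::::::::::::::::::
  18  .::::::::::::::::::::::::::::::::::::::.
  15  ........................................
  12             ..:*###########*.            
   9             :*##*:::::::::::.            
   6             :*##:                        
   3             :*##:                        
   0             :*###############*.          
  -3             :*##:         *##*:          
  -6             :*##:         *##*:          
  -9             :*###############*:          
 -12                                          
 -15  ........................................
 -18  ::::::::::::::::::::::::::::::::::::::::
 -21  ::::::::::::::::::::::::::::::::::::::::
 -24                .............             
 -27             :##############*:            
 -30             :*##:                        
 -33             :*##:                        
 -36             :*###############*:          
 -39                           *##*:          
 -42                           *##*.          
 -45               .:::::::::::*##*.          
 -48               :*####*****#***:.
```

Units now reads 6. Third push, 6→5.

>>> carry_out(
  deltas=[
    [0,-0.98,0.4,0,0,0,-1],
    [0,-0.98,0.4,0,0,0,-1],
    [0,-0.98,0.4,0,0,0,-1],
    [0,-0.96,0.4,0,0,0,-1],
    [0,0,0.9,0,0,0,-1],
    [0,0,0.9,0,0,0,-1],
    [0,0,0.56,0,0,0,-1],
    [0,0,0.3,0,0,0,-1],
    [0,0,0,0,0,0,-1],
  ],
)

```text
clock: 37.95
tcp_pos: [0.4829, 0.0477, 0.1262]
tcp_rot: [-0.001, 0.76, 0.65, -0.0]
force: [0.3, 0.4, 1.2]
gripper_width: -0.0001
```

>>> carry_out(
  deltas=[
    [0,0.3,-0.075,0,0,0,-1],
    [0,0.3,-0.075,0,0,0,-1],
    [0,0.25,-0.042,0,0,0,-1],
    [0,0.25,-0.042,0,0,0,-1],
    [0,0.25,0,0,0,0,-1],
    [0,0.25,0,0,0,0,-1],
    [0,0.25,0,0,0,0,-1],
    [0,0,0,0,0,0,-1],
  ],
)

```text
clock: 38.95
tcp_pos: [0.5219, 0.0416, 0.1318]
tcp_rot: [0.001, 0.76, 0.649, 0.001]
force: [1.6, -0.5, 2.1]
gripper_width: 0.0004
```

>>> carry_out(
  deltas=[
    [0,0,-1,0,0,0,-1],
    [0,0,-1,0,0,0,-1],
    [0,0.4,-1,0,0,0,-1],
    [0,0.8,-1,0,0,0,-1],
    [0,0.8,0,0,0,0,-1],
  ],
)

```text
clock: 39.58
tcp_pos: [0.5613, 0.0354, 0.2131]
tcp_rot: [0.001, 0.76, 0.65, 0.002]
force: [-1.0, 0.5, 0.4]
gripper_width: -0.0002
```

```bash
python3 - <<'E'
from rd import *
T=log()
im=snap('wrist','w12.png')
unroll(im,(.5233,.041),0);print()
unroll(im,(.5304,.0842),0)
X=cloud(im);hsv=cv2.cvtColor(im['pixels'],cv2.COLOR_RGB2HSV)
g=(hsv[...,0]>45)&(hsv[...,0]<85)&(hsv[...,1]>120)&(X[...,2]>.105)&(abs(X[...,1]+.04)<.04);w=X[g]
print('green',len(w),w.mean(0).round(4),cv2.minEnclosingCircle(w[:,:2].astype(np.float32)))
E
```

```text
t 39.58 q [-5.000e-02  3.610e-01 -4.000e-02  1.167e+00  1.000e-03  1.070e-01] p [0.5613 0.0354 0.2131] F [-1.   0.5  0.4] w -0.0002
x [0.156 0.988 0.001] z [ 0.003  0.001 -1.   ]
  48            ..:**************.            
  45             .:*:::::::::::::.            
  42             .:*:.                        
  39             .:********:*::*::.           
  36             .:***************:.          
  33             .:::.         .:*:.          
  30             .::::.........::*:.          
  27   ...................................... 
  24  :::::::::::::::::::::::::::::::::::::::.
  21  ::::::::::::::::::::::::::::::::::::::::
  18  .::::::::::::::::::::::::::::::::::::::.
  15  ........................................
  12             .::*#***********.            
   9             :*##*:::::::::::             
   6             :*##:                        
   3             :*##:                        
   0             .*###############*.          
  -3                           *##*:          
  -6                          .*##*:          
  -9               :########
[... 1584 characters left out ...]
                                 
 -15   .. ....  .. ...... ....     .. . ...   
 -18  ::::::::::::::::::::::::::::::::::::::..
 -21  ::::::::::::::::::::::::::::::::::::::..
 -24                .......                   
 -27              .*#############*:           
 -30                          :###*           
 -33                          .*##*           
 -36              .*##############*           
 -39                         .:*##*.          
 -42                          .*##*.          
 -45               .::::::::::*###:           
 -48              .*##############*           
green 2267 [ 0.499  -0.0396  0.1196] ((0.5244387984275818, -0.028444385156035423), 0.0463428720831871)
```

Both wheels are centred at 4 and 5. Now I'll move over START.

>>> carry_out(
  deltas=[
    [-0.846,-0.492,0.4,0,0,0,-1],
    [-0.846,-0.492,0.4,0,0,0,-1],
    [-0.846,-0.492,0.4,0,0,0,-1],
    [-0.846,-0.492,0.4,0,0,0,-1],
    [-0.846,-0.492,0.4,0,0,0,-1],
    [0,0,0.7,0,0,0,-1],
    [0,0,0.4,0,0,0,-1],
    [0,0,0,0,0,0,-1],
  ],
)

```text
clock: 40.62
tcp_pos: [0.497, -0.0396, 0.1481]
tcp_rot: [-0.001, 0.76, 0.65, -0.001]
force: [-0.3, 0.5, -0.2]
gripper_width: -0.0001
```

```bash
python3 - <<'E'
from h import *
T=log()
im=snap('top','t9.png');X=cloud(im);hsv=cv2.cvtColor(im['pixels'],cv2.COLOR_RGB2HSV);H,S,V=[hsv[...,i] for i in range(3)]
d=np.hypot(X[...,0]-.462,X[...,1]-.315)<.075
for n,m in(('white',d&(S<70)&(V>70)),('terra',d&(H>5)&(H<18)&(S>60)&(S<200))):
    k,l,st,ce=cv2.connectedComponentsWithStats(m.astype(np.uint8))
    print(n,[(ce[i].round().tolist(),int(st[i,4]),X[l==i].mean(0).round(3).tolist()) for i in range(1,k) if st[i,4]>8])
E
```

```text
t 40.62 q [-0.207  0.284 -0.325  0.965  0.001 -0.051] p [ 0.497  -0.0396  0.1481] F [-0.3  0.5 -0.2] w -0.0001
x [0.156 0.988 0.001] z [-0.003  0.002 -1.   ]
white [([121.0, 255.0], 22, [0.462, 0.32, 0.136]), ([130.0, 269.0], 96, [0.422, 0.308, 0.096]), ([143.0, 271.0], 44, [0.417, 0.272, 0.096])]
terra [([107.0, 250.0], 44, [0.471, 0.373, 0.097]), ([124.0, 278.0], 41, [0.395, 0.323, 0.097]), ([135.0, 277.0], 46, [0.399, 0.292, 0.095])]
```

All six beads show in the bowl: three terracotta blobs, plus white blobs of one and two beads. Pressing START.

>>> carry_out(
  deltas=[
    [0,0,0.5,0,0,0,-1],
    [0,0,0.2,0,0,0,-1],
    [0,0,0.15,0,0,0,-1],
    [0,0,0.1,0,0,0,-1],
    [0,0,0,0,0,0,-1],
  ],
)

```text
clock: 41.3
tcp_pos: [0.4974, -0.04, 0.1303]
tcp_rot: [-0.001, 0.76, 0.65, 0.0]
force: [-1.5, 1.5, 4.2]
gripper_width: 0.0003
```

>>> carry_out(
  deltas=[
    [0,0,0.1,0,0,0,-1],
    [0,0,0.05,0,0,0,-1],
    [0,0,0.05,0,0,0,-1],
    [0,0,0,0,0,0,-1],
  ],
)

```text
clock: 41.8
tcp_pos: [0.4975, -0.04, 0.1296]
tcp_rot: [0.0, 0.76, 0.65, 0.001]
force: [-9.6, 3.3, 29.9]
gripper_width: 0.0002
```

>>> carry_out(
  deltas=[
    [0,0,-0.5,0,0,0,-1],
    [0,0,-1,0,0,0,-1],
    [0,0,-1,0,0,0,-1],
    [0,-0.5,-1,0,0,0,-1],
    [0,-1,-1,0,0,0,-1],
    [0,-1,-0.5,0,0,0,-1],
    [0,-0.5,0,0,0,0,-1],
    [0,0,0,0,0,0,-1],
    [0,0,0,0,0,0,-1],
  ],
)

```text
clock: 42.92
tcp_pos: [0.4384, -0.031, 0.2255]
tcp_rot: [-0.001, 0.76, 0.649, -0.0]
force: [0.0, -0.4, 0.4]
gripper_width: -0.0
```

```bash
python3 - <<'E'
from rd import *
T=log()
im=snap('wrist','w13.png');X=cloud(im);hsv=cv2.cvtColor(im['pixels'],cv2.COLOR_RGB2HSV)
H,S,V=[hsv[...,i] for i in range(3)]
g=(H>45)&(H<85)&(S>120)&(X[...,2]>.1)&(X[...,2]<.13)&(np.hypot(X[...,0]-.4995,X[...,1]+.0405)<.02)
print('green top z',np.median(X[g][:,2]) if g.any() else None)
L=(np.hypot(X[...,0]-.555,X[...,1]+.05)<.012)&(S>120);print('lamp rgb',im['pixels'][L].mean(0) if L.any() else None,L.sum())
a=cv2.imread('pics/w12.png');print('scene cup + vases')
d=np.load('im0.npz')
im=snap('scene','s9.png');X=cloud(im);hsv=cv2.cvtColor(im['pixels'],cv2.COLOR_RGB2HSV);H,S=hsv[...,0],hsv[...,1]
m=(H>18)&(H<32)&(S>170)&(np.hypot(X[...,0]-.4515,X[...,1]+.332)<.07)&(X[...,2]>.066)&(X[...,2]<.08);w=X[m]
print('cup rim',len(w),cv2.minEnclosingCircle(w[:,:2].astype(np.float32)),w[:,2].max())
print('lamp before/after',d['bp'][199:204,270:275].mean((0,1)),im['pixels'][199:204,270:275].mean((0,1)))
for n,(c,X0) in {'grey':((.694,-.2325),0),'white':((.689,.246),0)}.items():
    for Y in(d['bc'],X):
        mm=(np.hypot(Y[...,0]-c[0],Y[...,1]-c[1])<.05)&(Y[...,2]>.106);print(n,Y[mm].mean(0).round(4))
E
```

```text
t 42.92 q [-2.160e-01  1.170e-01 -3.270e-01  1.129e+00  1.000e-03 -5.900e-02] p [ 0.4384 -0.031   0.2255] F [ 0.  -0.4  0.4] w -0.0
x [0.156 0.988 0.001] z [-0.002  0.001 -1.   ]
green top z None
lamp rgb None 0
scene cup + vases
cup rim 164 ((0.45123857259750366, -0.33283114433288574), 0.035481683909893036) 0.07455257209467954
lamp before/after [90.2  58.6  32.76] [93.12 61.04 34.72]
grey [ 0.6952 -0.2361  0.1275]
grey [ 0.695  -0.236   0.1274]
white [0.6899 0.2428 0.1186]
white [0.69   0.2428 0.1187]
```

```bash
python3 - <<'E'
from rd import *
im=get_image('scene');X=cloud(im);hsv=cv2.cvtColor(im['pixels'],cv2.COLOR_RGB2HSV);H,S=hsv[...,0],hsv[...,1]
d=np.load('im0.npz');h0=cv2.cvtColor(d['bp'],cv2.COLOR_RGB2HSV)
for Y,h in((d['bc'],h0),(X,hsv)):
    g=(h[...,0]>45)&(h[...,0]<85)&(h[...,1]>120)&(Y[...,2]>.1)&(Y[...,2]<.13)&(np.hypot(Y[...,0]-.4995,Y[...,1]+.0405)<.02);print('green z',g.sum(),np.median(Y[g][:,2]))
t=get_image('top')
unroll(t,(.5233,.041),0)[:1];print();unroll(t,(.5304,.0842),0)[:1]
print(hand_in())
E
```

```text
green z 97 0.11599143525226412
green z 101 0.11563842323752854
  48  ..........::::::::::::............. ....
  45  ..........:::::::................    ...
  42   ......:::::::..........................
  39  ......::::::::..:::::::::...............
  36  ......::::::::...::::::::........    ...
  33  ........:::::...........................
  30  ........................................
  27  ....................:::::...............
  24  :::::::::::::::::::::::::::::::::.......
  21  :::::::::::::::::::::::::::::::::.......
  18  ....:::::::::::::::::::.................
  15  .......::::::::::::.....................
  12  ......::::::::::::......................
   9  .......:::::::::........................
   6  ......::::::::::...................   ..
   3  .......:::::::::::::::::::..............
   0  ........:::::::::::::::::::.............
  -3  ...............::::::::**::...... ......
  -6  ..........::::::::*****::::.............
  -9  ..........::::::::::::::::..............
 -12  ........................................
 -15  ...::::::::::::..............::::.......
 -1
[... 1417 characters left out ...]
................................... .
 -12  ........................................
 -15  ......:::::::...........................
 -18  ::::::::::::::::::::::::::::::::::......
 -21  ....:::::::::::::::::::::::::::.........
 -24  .......:::::::::::::::::::............  
 -27  .........::::::::::::::::..........     
 -30     ..........:::::::::::::........    ..
 -33    ........::::::::::::::::........    ..
 -36  ...........:::::::::::::::.........   ..
 -39  ...............:::::::::::..........  ..
 -42  ..........:::::::::::::::::.............
 -45  ........::::::::::::::::::..............
 -48  ........::::::::::::::::::..............
the job is handed in; nothing more can be done
None
```

I tipped all six beads into the red bowl and put the empty cup back upright on its original spot. Then I set the wheels to 45 and pressed START to its stop (about 30 N on the tool) before letting it go. I handed the job in at about 43 s of the 72 s; no verdict was reported.

**Last checks:**
- **Beads:** three white and three terracotta were in the bowl, checked just before the press.
- **Wheels:** 4 and 5, each centred on its marks.
- **START:** its top was back to within 0.4 mm of its starting height.
- **Cup:** its rim was level at 73–75 mm after I let go, and its final position was within about 1 mm of where it started.
- **Vases:** neither moved by more than 0.2 mm.

**Not confirmed:**
- **Lamp:** it looked much the same before and after the press, so it neither confirms nor contradicts it. The wrist camera could not see the button or lamp afterwards, so I checked the button's height in the scene view instead.
- **Brush:** I did not measure it again; the arm never went near it.

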